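# Lay out a repair kit on the layout board

## Robot

A 6-joint arm with a two-finger parallel gripper is mounted at the origin on a cart in front of the work surface, level with it; the furniture and walls round the work are solid. World frame = base frame: x ahead of the robot, y to its left, z up, the work surface at z = 0. Lengths are in m, angles in rad, forces in N, time in s.
With the tool pointing down it reaches from about 0.375 to 0.975 m from the base axis. Payload 3.8 kg.
Tool frame: the origin (TCP) lies midway between the tips of the shut fingers; the grasp point (between the pads) lies 19 mm behind it; z points along the fingers, y is the direction in which the jaws open and shut (so a half turn about z gives the same grasp; the last joint's range is limited). The gripper opens to 85 mm and grips with 20 to 120 N. Pads are 22 mm wide; open, the fingers measure 114 mm over their backs; the gripper's body (76 mm by 85 mm) begins 54 mm behind the grasp point. The pads swing forward as they close: fully open they stand 13 mm farther back than shut.
Start: joints at [-1.214, 0.264, 1.604, -0, 1.274, -0.037], TCP at [0.259, -0.623, 0.196] pointing down, gripper open.
Joint ranges: [-2.63, 2.63], [-0.94, 2.18], [0.31, 2.57], [-1.31, 4.45], [0, 2.66], [-2.55, 2.55]. Speed limits (rad/s): [2.57, 2.57, 3.14, 3.14, 3.14, 3.14].

## Interface

Orientations are given as a rotation vector (axis times angle).
In Python, from workcell import readout, read_camera, camera_params, bot gives the robot as it stands.
- The arm moves only by the tool apply_moves, never from a script. Its argument "plan" is a list that holds one entry, the list of rows, each a list of 7 numbers: the shift along the tool's x, y, z each as a share of 1000 mm, from -1 to 1, then the turn, a rotation vector about the tool's x, y, z each as a share of pi rad, from -1 to 1, then the gripper command: -1 is fully open, 1 is shut, values between are in proportion. A call has exactly 8 rows; each row is the pose to reach, as a shift and turn from the pose commanded when the call began, along the tool's axes at that moment, turning the shorter way round; what a row does not reach only later rows make up. A row lasts 1/12 s, in which the tool goes at most 41.7 mm and 7.16 degrees, less where a joint would pass 70% of its speed; a pose out of reach is approached as far as the arm can. A call with a number of a shift or a turn outside -1 to 1 is refused whole. A call with a gripper value outside its range is refused whole. The fingers move at their own pace and stop on an object; "force" is the grip in N (left out, the last holds). Time passes only in rows, so rows that repeat a pose let the fingers close, or fill a call up. It gives the time, the measured TCP pose, the force and the opening at its end, in the units of the state.
- readout.read_state(): the state, without advancing time (a new reading comes with each control period).
- read_camera(name): name is "scene" or "side" or "wrist"; returns the picture (384x512x3 uint8, red, green, blue); there is no depth.
- camera_params(name): a dict with "fovy" (degrees; the focal length in pixels is half the picture's height over the tangent of half this angle, whatever the lens; pixels are square), "cx", "cy" (the principal point, pixels), "k1" (the pictures are not rectified: a ray, as slopes to the right and down, at radius r is drawn at 1 + k1 r^2 times it, then the intrinsics apply), "rvec" (rotation vector, rad) and "tvec" (3), from world to camera coordinates, as OpenCV has them; the wrist camera has in their place "hand_eye" (4x4, takes a point from camera to tool coordinates, whose origin is the TCP and whose axes are the flange's). Camera axes: x right, y down, z forward; pixel columns grow to the right and rows downward; lengths in m; the calibration is good to about 2 mm. A picture is of the moment at which its call begins: read the wrist's pose just before it. camera_params takes no time and is no camera call.
- bot.finish_job(): hands the job in, once; it reports no verdict.
The state is a dict: "time": time; "q": joint angles; "joint_vel": joint speeds; "joint_torque": joint torques, N m; "tool_pos": TCP position; "tcp_rot": TCP orientation; "wrist_force": force on the tool from outside, world axes, zero at the start; "torque": the same for the moment, N m; "width": opening from 0.0 (shut) to 1.0 (fully open).
Only numpy, scipy, OpenCV 4.12 (cv2) and the standard library are available. Lean on these libraries where they do the work, as an engineer would, in place of code of your own. Each camera call takes 0.05 s, during which the arm holds its last target.

## Task

Lay out the repair kit on the layout board: lay the big bearing on the square between the grease tub and the rubber mount, and the small bearing flat and centred on top of the big one. Stand the relay upright on the square directly in front of the grease tub (on the robot's side of it) and lay the nut flat on the square directly in front of the rubber mount, each thing in the middle of its square. Leave the tub, the mount and the brass elbow where they are.

Things in the scene. Friction and masses are not known exactly. Their poses are not given: they have to be found in the camera images.
- square_back_middle (a point): Centre of the back-row middle square of the fixed plywood board (186 x 300 mm, 22 mm thick), on its top surface (z = 0.022). The board has 2 rows (front = nearer the robot) of 3 flat grey squares (80 x 86 mm), rows 90 mm apart, squares in a row 100 mm, centre to centre. Its x axis points away from the robot, its y axis left along the board.
- square_front_left (a point): Centre of the front-row left grey square field, 80 (front to back) x 86 mm, on the plywood layout board (left as the robot sees it), on the board's top surface. Its x axis points away from the robot, its y axis left along the board.
- square_front_right (a point): Centre of the front-row right grey square field, 80 (front to back) x 86 mm, on the plywood layout board (right as the robot sees it), on the board's top surface. Its x axis points away from the robot, its y axis left along the board.
- grease_tub_mid (a point): Round white tub with a wide lid, 68 mm across and 53 mm tall, standing loose on the left or the right square of the board's back row; stays where it is. Point at its centre, half-way up; z axis up.
- mount_a_mid (a point): Round black rubber mount with a threaded stud on top, 68 mm across and 58 mm tall with the stud, standing loose on the other outer square of the board's back row; stays where it is. Point at its centre, half-way up; z axis up.
- bearing_a_mid (a point): The big steel ball bearing: flat ring 62 mm across, 16 mm thick, lying flat on the plain brown wooden board (fixed, 186 x 300 mm, top at z = 0.022) beside the layout board. Its bore is narrower than the small bearing, which can lie on it. Point at its centre, half-way up; z axis is the ring's axis, up.
- bearing_b_mid (a point): The small steel ball bearing: flat ring 52 mm across, 15 mm thick, lying flat on the brown board. Point at its centre, half-way up; z axis is the ring's axis, up.
- relay_1_mid (a point): Plug-in relay: upright block 29 x 29 mm, 39 mm tall, standing on the brown board. Point at its centre, half-way up; z axis up, x and y axes square to its sides.
- nut_0_mid (a point): Steel hexagon nut lying flat on the brown board, 24 mm across the flats (along its x axis), 28 mm across the corners (along y), 13 mm thick. Point at its centre, half-way up; z axis up.
- elbow_mid (a point): Brass pipe elbow, 57 x 48 mm, 21 mm tall, lying on the brown board among the other things; not wanted, stays where it is. Point at the centre of its outline, half-way up; z axis up.
Not all that is in view belongs to the job. What is shaped like the part that bears relay_1_mid but pink is not meant.

How it is judged:
By the outcome, as a careful person would: the job done as asked, in the order asked, and still so for the second after the job is handed in, with the robot touching nothing.
It also fails if it takes over 90 s, if anything falls off the work surface, if the arm or the gripper's body presses on something with over 40 N, if the wrist force passes 120 N, or if a joint passes its speed limit or range.

## Working session

There is one attempt and no reset: what is moved stays moved. The work goes in short steps, Python scripts to look and compute and a tool call to move; the robot and the scene stay as the last step left them, time stands still between calls to the robot, and variables do not carry over. Pictures are saved under pics/ and viewed, and the job is handed in when it is done.

Besides the shell and the picture viewer there is one more tool, called after "Call:" as a command line: name --argument value ..., lists and objects as JSON in quotes. apply_moves: Moves the arm, as the interface text tells. Shift numbers are shares of 1000 mm and turn numbers shares of pi rad, none past 1 either way. Its arguments: {"type":"object","properties":{"plan":{"type":"array","items":{"type":"array","items":{"type":"array","items":{"type":"number","minimum":-1,"maximum":1}}}},"force":{"type":"number"}},"required":["plan"]}

```bash
ls; mkdir -p pics
cat > h.py <<'E'
import numpy as np, cv2
from scipy.spatial.transform import Rotation as R
from workcell import readout, read_camera, camera_params, bot
def save(img,n,crop=None,s=1):
    if crop: x0,y0,x1,y1=crop; img=img[y0:y1,x0:x1]
    if s!=1: img=cv2.resize(img,None,fx=s,fy=s,interpolation=cv2.INTER_CUBIC)
    cv2.imwrite('pics/'+n,img[:,:,::-1])
def cam(name,st=None):
    p=camera_params(name); f=192/np.tan(np.radians(p['fovy'])/2)
    if name=='wrist':
        T=np.eye(4);T[:3,:3]=R.from_rotvec(st['tcp_rot']).as_matrix();T[:3,3]=st['tool_pos']
        C=T@np.array(p['hand_eye']); W=np.linalg.inv(C)
    else:
        W=np.eye(4);W[:3,:3]=R.from_rotvec(p['rvec']).as_matrix();W[:3,3]=p['tvec']
    return p,f,W
def pix2w(name,uv,z,st=None):
    p,f,W=cam(name,st); out=[]
    for u,v in np.atleast_2d(uv):
        d=np.array([(u-p['cx'])/f,(v-p['cy'])/f]); s=d.copy()
        for _ in range(30): s=d/(1+p['k1']*(s@s))
        C=np.linalg.inv(W); r=C[:3,:3]@np.array([s[0],s[1],1]); o=C[:3,3]
        out.append(o+r*(z-o[2])/r[2])
    return np.array(out)
def w2pix(name,P,st=None):
    p,f,W=cam(name,st); out=[]
    for q in np.atleast_2d(P):
        c=W[:3,:3]@q+W[:3,3]; s=c[:2]/c[2]; s=s*(1+p['k1']*(s@s)); out.append([f*s[0]+p['cx'],f*s[1]+p['cy']])
    return np.array(out)
E
python3 - <<'E'
from h import *
st=readout.read_state(); print(st)
for n in ['scene','side','wrist']:
    print(n,camera_params(n)); im=read_camera(n); np.save(f'pics/{n}0.npy',im); save(im,n+'0.png',s=1.5)
E
```

```text
pics
{'time': 0.0, 'q': array([-1.21389838e+00,  2.64753910e-01,  1.60539864e+00, -4.57274622e-06,
        1.27364985e+00, -3.68780089e-02]), 'joint_vel': array([ 0.00017885, -0.00137347, -0.00023674,  0.00088599, -0.00051621,
       -0.00119593]), 'joint_torque': array([ 7.38559884e-04, -5.15113378e+01, -3.67312253e+01, -1.06283958e-04,
        1.27795018e-02,  1.16478347e-05]), 'tool_pos': array([ 0.25871201, -0.62258176,  0.19464827]), 'tcp_rot': array([-3.07875823e+00, -6.14128724e-01,  5.59426238e-04]), 'wrist_force': array([0.34380379, 0.65859606, 0.7868543 ]), 'torque': array([-0.02832053,  0.03093402, -0.00890496]), 'width': 1.000061677665658}
scene {'fovy': 47.2904755357521, 'cx': 262.44647060347626, 'cy': 185.6265799495476, 'k1': 0.040936105322969214, 'rvec': array([ 1.01076506, -2.1236633 ,  1.30470723]), 'tvec': array([0.393343  , 0.26326087, 0.76771679])}
side {'fovy': 44.52489762549486, 'cx': 253.90989032931998, 'cy': 184.08801490984928, 'k1': -0.17258256312293963, 'rvec': array([ 0.17600898, -2.74732722,  1.43752199]), 'tvec': array([0.59360396, 0.07189655, 1.28032212])}
wrist {'fovy': 70.60696805110001, 'cx': 258.471301134098, 'cy': 189.57528887241114, 'k1': -0.054151268109291564, 'hand_eye': array([[ 2.66572905e-04, -9.65124980e-01, -2.61789422e-01,
         6.62865521e-02],
       [ 9.99999376e-01, -2.68417204e-05,  1.11722754e-03,
         1.00914763e-03],
       [-1.08529109e-03, -2.61789556e-01,  9.65124370e-01,
        -1.78774856e-01],
       [ 0.00000000e+00,  0.00000000e+00,  0.00000000e+00,
         1.00000000e+00]])}
```

View pics/scene0.png

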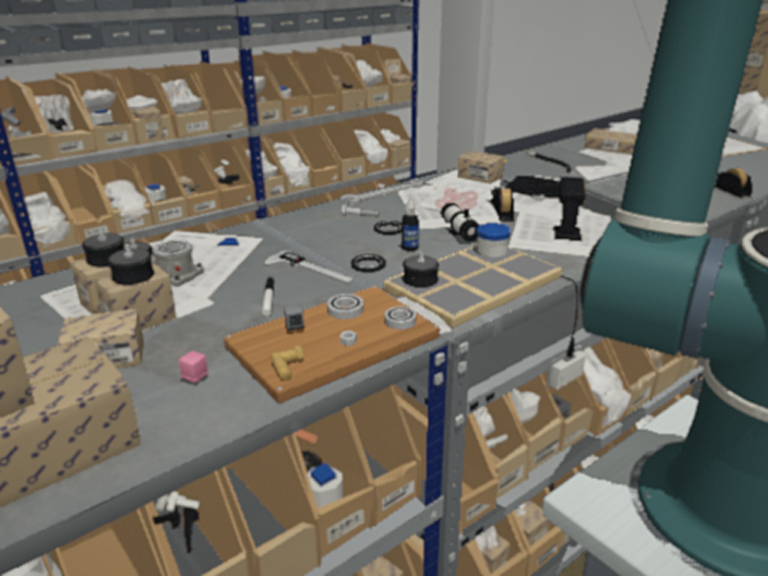

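View pics/side0.png

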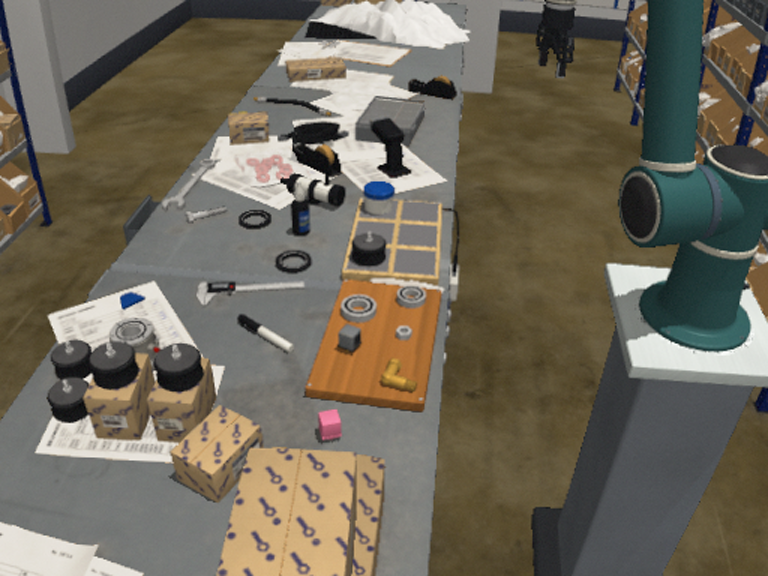

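View pics/wrist0.png

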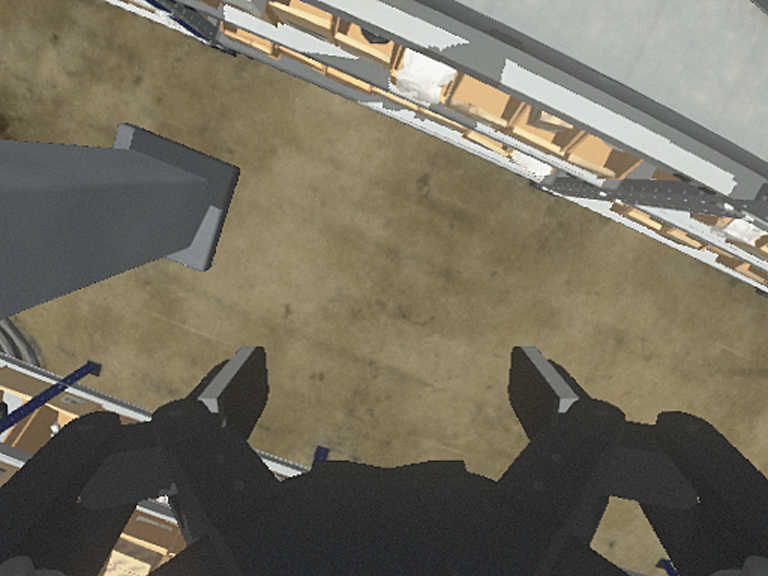

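Run:
```python
from h import *
im=np.load('pics/side0.npy'); save(im,'side0c.png',(195,110,315,280),3.5)
im=np.load('pics/scene0.npy'); save(im,'scene0c.png',(100,130,400,280),2.6)
for n,uv,z in [('mount base',(245,172),.022),('tub',(252,138),.022),('bigb',(238,203),.038),('smallb',(274,197),.037),('relay',(233,219),.061),('nut',(269,221),.035),('elbow',(265,250),.03),('pink',(219,276),.0)]:
    print(n,pix2w('side',uv,z).round(3))
print(np.linalg.inv(cam('side')[2])[:3,3])
```

```text
mount base [[ 0.632 -0.064  0.022]]
tub [[ 0.636 -0.27   0.022]]
bigb [[0.628 0.108 0.038]]
smallb [[0.537 0.067 0.037]]
relay [[0.626 0.203 0.061]]
nut [[0.541 0.167 0.035]]
elbow [[0.541 0.268 0.03 ]]
pink [[0.638 0.337 0.   ]]
[0.48760701 1.07426501 0.77778763]
```

View pics/side0c.png

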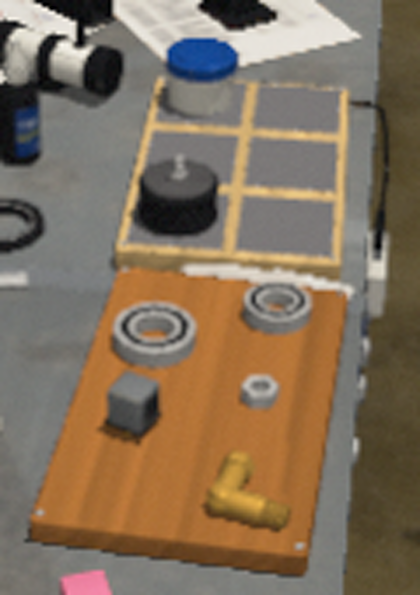

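View pics/scene0c.png

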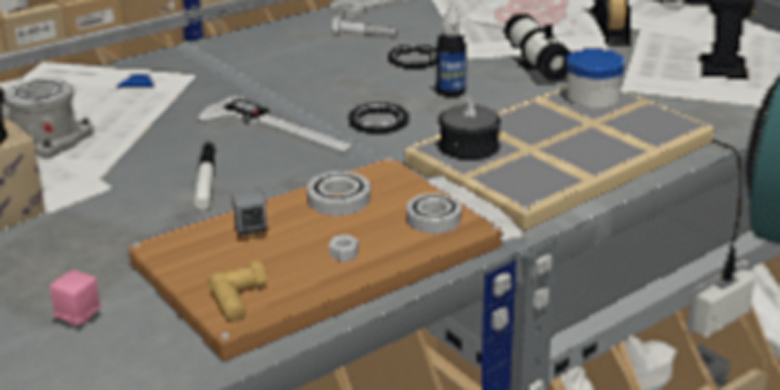

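```bash
cat >> h.py <<'E'
import json,os
def Rpsi(d):
    c,s=np.cos(np.radians(d)),np.sin(np.radians(d)); return np.array([[c,s,0],[s,-c,0],[0,0,-1.]])
def go(*targets):
    """targets (x,y,z,psi) from commanded cur in cmd.json; prints shift & turn for a call"""
    c=json.load(open('cmd.json')); R0=Rpsi(c[3])
    for t in targets:
        t=np.array(t,float); s=R0.T@(t[:3]-c[:3]); print('shift',s.round(4),'tz',round(-((t[3]-c[3]+180)%360-180)/180,4),'dist rows',round(np.linalg.norm(s)/.0417,1))
def done(s,tz):
    """update commanded pose from the numbers actually sent, compare measured"""
    c=json.load(open('cmd.json')); p=np.array(c[:3])+Rpsi(c[3])@np.array(s); n=[*p,c[3]-180*tz]
    json.dump(list(map(float,n)),open('cmd.json','w')); chk()
def chk():
    c=json.load(open('cmd.json')); st=readout.read_state(); rv=st['tcp_rot']
    print('cmd',np.round(c,4),'meas',st['tool_pos'].round(4),'psi',round(np.degrees(2*np.arctan2(rv[1],rv[0]))%360,2),'t',round(st['time'],2),'w',round(st['width'],3),'F',st['wrist_force'].round(1))
E
python3 - <<'E'
from h import *
json.dump([.259,-.623,.196,22.57],open('cmd.json','w')); go((.42,-.40,.32,60))
E
```

```text
shift [ 0.2343 -0.1441 -0.124 ] tz -0.2079 dist rows 7.2
```

Call:
apply_moves --plan '[[[0.02,-0.012,-0.035,0,0,-0.03,-1],[0.05,-0.03,-0.06,0,0,-0.06,-1],[0.085,-0.05,-0.08,0,0,-0.09,-1],[0.12,-0.07,-0.1,0,0,-0.12,-1],[0.155,-0.095,-0.11,0,0,-0.15,-1],[0.19,-0.12,-0.124,0,0,-0.18,-1],[0.22,-0.135,-0.124,0,0,-0.208,-1],[0.234,-0.144,-0.124,0,0,-0.208,-1]]]'

```text
time: 0.82
tool_pos: [0.4224, -0.3975, 0.3219]
tcp_rot: [2.714, 1.578, 0.004]
wrist_force: [-0.7, -0.5, 0.5]
width: 0.999
```

Run:
```python
from h import *
done([.234,-.144,-.124],-.208); go((.59,-.1,.27,90))
```

```text
cmd [ 0.4198 -0.4002  0.32   60.01  ] meas [ 0.4224 -0.3975  0.3219] psi 60.34 t 0.82 w 0.999 F [-0.7 -0.5  0.5]
shift [ 0.3451 -0.0027  0.05  ] tz -0.1666 dist rows 8.4
```

Call:
apply_moves --plan '[[[0.04,0,0.006,0,0,-0.035,-1],[0.08,0,0.012,0,0,-0.07,-1],[0.12,0,0.018,0,0,-0.1,-1],[0.16,0,0.025,0,0,-0.13,-1],[0.2,0,0.03,0,0,-0.15,-1],[0.24,0,0.036,0,0,-0.1667,-1],[0.28,0,0.042,0,0,-0.1667,-1],[0.32,0,0.05,0,0,-0.1667,-1]]]'

```text
time: 1.48
tool_pos: [0.5805, -0.1215, 0.27]
tcp_rot: [2.221, 2.221, 0.0]
wrist_force: [0.9, -1.0, -0.1]
width: 1.0
```

Run:
```python
from h import *
done([.32,0,.05],-.1667)
import time
read_camera('wrist')
read_camera('wrist')
st=readout.read_state(); im=read_camera('wrist'); np.save('pics/w1.npy',im); import pickle; pickle.dump(st,open('pics/w1.pkl','wb')); save(im,'w1.png',s=1.5); chk()
```

```text
cmd [ 0.5798 -0.1231  0.27   90.016 ] meas [ 0.5805 -0.1215  0.27  ] psi 90.02 t 1.48 w 1.0 F [ 0.9 -1.  -0.1]
cmd [ 0.5798 -0.1231  0.27   90.016 ] meas [ 0.58   -0.1205  0.2683] psi 90.29 t 1.63 w 1.001 F [ 0.8 -0.4 -0.1]
```

View pics/w1.png

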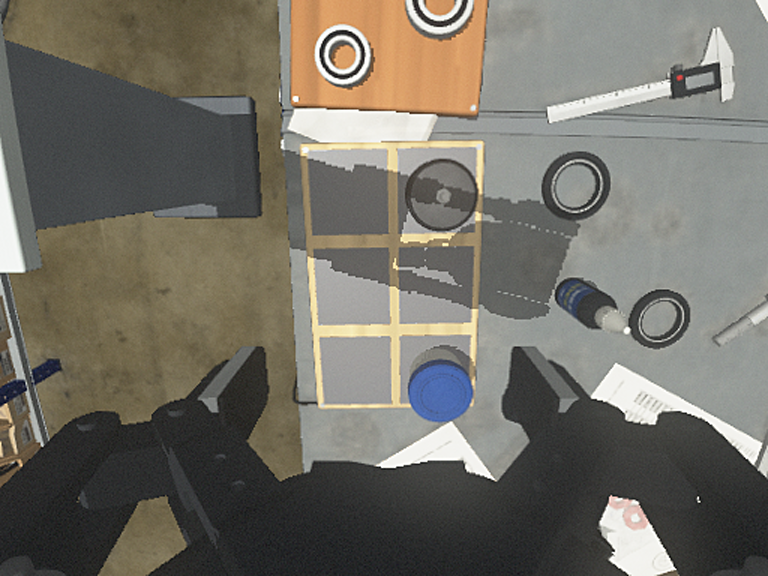

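Run:
```python
from h import *
im=np.load('pics/w1.npy'); save(im,'w1c.png',(190,85,335,285),3)
```

```text
(no output)
```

View pics/w1c.png

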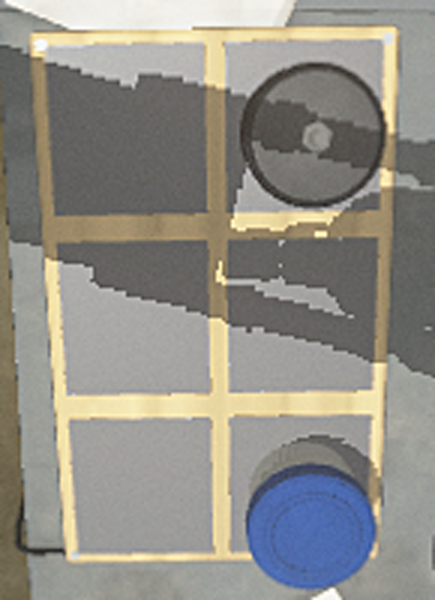

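Run:
```python
from h import *
import pickle
st=pickle.load(open('pics/w1.pkl','rb'))
# use commanded pose as check
for lab,st_ in [('meas',st),('cmd',{'tool_pos':np.array([.5798,-.1231,.27]),'tcp_rot':R.from_matrix(Rpsi(90)).as_rotvec()})]:
  def P(l,z=.022): return pix2w('wrist',np.array(l)/3+[190,85],z,st_)
  print(lab)
  for n,l in dict(FL=[(46,47),(206,40),(208,215),(54,218)],FM=[(57,240),(210,238),(212,394),(65,396)],BM=[(229,239),(380,235),(375,392),(229,394)],FR=[(70,418),(212,415),(216,553),(78,555)]).items():
    p=P(l); print(n,p.mean(0).round(4),'size',np.linalg.norm(p-np.roll(p,1,0),axis=1).round(4))
  print('outer',P([(30,37),(398,28),(378,560),(67,562)]).round(4).tolist())
  print('mount stud top',P([(318,137)],.080).round(4),'tub lid',P([(311,526)],.075).round(4))
# compare scene/side: side crop scale 3.5 (195,110)
def S(l,z=.022): return pix2w('side',np.array(l)/3.5+[195,110],z)
print('side outer', S([(345,255),(118,257),(158,80),(350,90)]).round(4).tolist())
print('side FL',S([(238,197),(345,200),(338,252),(237,248)]).mean(0).round(4))
```

```text
meas
FL [ 0.5413 -0.0713  0.022 ] size [0.0862 0.0801 0.0878 0.0809]
FM [ 0.5437 -0.1706  0.022 ] size [0.0879 0.0809 0.0876 0.0819]
BM [ 0.6344 -0.1688  0.022 ] size [0.087  0.0798 0.0882 0.0813]
FR [ 0.5467 -0.2709  0.022 ] size [0.0872 0.0797 0.0875 0.0816]
outer [[0.4928, -0.0248, 0.022], [0.6764, -0.0193, 0.022], [0.6847, -0.3179, 0.022], [0.5002, -0.3205, 0.022]]
mount stud top [[ 0.6306 -0.0704  0.08  ]] tub lid [[ 0.6361 -0.2651  0.075 ]]
cmd
FL [ 0.5409 -0.0773  0.022 ] size [0.0866 0.0805 0.0882 0.0814]
FM [ 0.5427 -0.1771  0.022 ] size [0.0884 0.0814 0.0882 0.0824]
BM [ 0.634 -0.176  0.022] size [0.0876 0.0803 0.0889 0.0818]
FR [ 0.545  -0.2783  0.022 ] size [0.0879 0.0802 0.0883 0.0822]
outer [[0.4926, -0.0302, 0.022], [0.677, -0.0258, 0.022], [0.6838, -0.3267, 0.022], [0.4979, -0.3279, 0.022]]
mount stud top [[ 0.6306 -0.0767  0.08  ]] tub lid [[ 0.635  -0.2731  0.075 ]]
side outer [[0.4881, -0.0292, 0.022], [0.6699, 0.0005, 0.022], [0.6799, -0.2985, 0.022], [0.4963, -0.3075, 0.022]]
side FL [ 0.5363 -0.0686  0.022 ]
```

Run:
```python
from h import *
for i in range(8):
    st=readout.read_state(); print(st['tool_pos'].round(4),st['tcp_rot'].round(4)); read_camera('wrist')
    from scipy.spatial.transform import Rotation
```

```text
[ 0.58   -0.1205  0.2683] [-2.2140e+00 -2.2252e+00  2.0000e-03]
[ 0.5796 -0.1223  0.269 ] [-2.217  -2.2238  0.0024]
[ 0.5795 -0.1235  0.2696] [-2.2197e+00 -2.2224e+00  1.8000e-03]
[ 0.5794 -0.1242  0.27  ] [ 2.2216e+00  2.2211e+00 -1.1000e-03]
[ 0.5794 -0.1247  0.2703] [ 2.2224e+00  2.2198e+00 -5.0000e-04]
[ 0.5794 -0.1248  0.2704] [ 2.2229e+00  2.2191e+00 -1.0000e-04]
[ 0.5794 -0.1249  0.2705] [2.2231e+00 2.2188e+00 3.0000e-04]
[ 0.5794 -0.1248  0.2705] [2.2232e+00 2.2187e+00 3.0000e-04]
```

Run:
```python
from h import *
import pickle
st=readout.read_state(); im=read_camera('wrist'); np.save('pics/w1.npy',im); pickle.dump(st,open('pics/w1.pkl','wb')); save(im,'w1d.png',(190,85,335,285),3);chk()
go((.59,.15,.25,90))
```

```text
cmd [ 0.5798 -0.1231  0.27   90.016 ] meas [ 0.5796 -0.1246  0.2704] psi 89.91 t 2.08 w 1.002 F [-0.9 -0.3  0.5]
shift [0.2731 0.0103 0.02  ] tz 0.0001 dist rows 6.6
```

View pics/w1d.png

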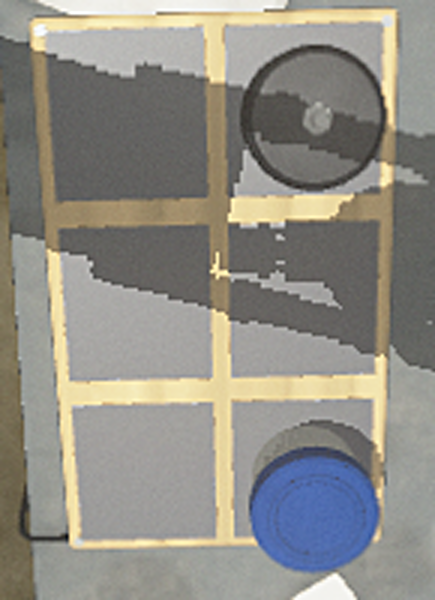

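Run:
```python
from h import *
import pickle
st=pickle.load(open('pics/w1.pkl','rb'))
def P(l,z=.022): return pix2w('wrist',np.array(l)/3+[190,85],z,st)
for n,l in dict(FL=[(46,33),(206,26),(208,198),(54,203)],FM=[(57,225),(211,222),(214,377),(66,382)],BM=[(229,220),(381,217),(377,372),(231,377)],FR=[(71,405),(214,402),(217,541),(79,543)]).items():
    p=P(l); print(n,p.mean(0).round(4),'size',np.linalg.norm(p-np.roll(p,1,0),axis=1).round(4))
p=P([(30,22),(398,12),(381,545),(69,549)]);print('outer',p.round(4).tolist(),p.mean(0))
print('mount stud top',P([(318,118)],.080).round(4),'tub lid',P([(314,508)],.075).round(4))
```

```text
FL [ 0.5411 -0.0713  0.022 ] size [0.0855 0.0803 0.0861 0.0811]
FM [ 0.5432 -0.1701  0.022 ] size [0.0882 0.0816 0.0868 0.0826]
BM [ 0.6342 -0.1675  0.022 ] size [0.0878 0.0805 0.0867 0.0814]
FR [ 0.5455 -0.2721  0.022 ] size [0.0878 0.0805 0.0881 0.0819]
outer [[0.4929, -0.0245, 0.022], [0.6768, -0.0199, 0.022], [0.6846, -0.3188, 0.022], [0.499, -0.3208, 0.022]] [ 0.58834829 -0.17102488  0.022     ]
mount stud top [[ 0.6304 -0.0703  0.08  ]] tub lid [[ 0.6358 -0.2648  0.075 ]]
```

Call:
apply_moves --plan '[[[0.03,0.002,0.003,0,0,0,-1],[0.07,0.004,0.006,0,0,0,-1],[0.11,0.006,0.009,0,0,0,-1],[0.15,0.008,0.012,0,0,0,-1],[0.19,0.01,0.016,0,0,0,-1],[0.23,0.01,0.02,0,0,0,-1],[0.26,0.01,0.02,0,0,0,-1],[0.27,0.01,0.02,0,0,0,-1]]]'

```text
time: 2.75
tool_pos: [0.5892, 0.1504, 0.2497]
tcp_rot: [-2.217, -2.223, -0.001]
wrist_force: [0.1, 0.4, 0.5]
width: 0.999
```

Run:
```python
from h import *
import pickle
done([.27,.01,.02],0)
for i in range(7): read_camera('wrist')
st=readout.read_state(); im=read_camera('wrist'); np.save('pics/w2.npy',im); pickle.dump(st,open('pics/w2.pkl','wb')); save(im,'w2.png',s=1.5); chk(); print(st['joint_vel'].round(4))
```

```text
cmd [ 0.5897  0.1469  0.25   90.016 ] meas [0.5892 0.1504 0.2497] psi 90.16 t 2.75 w 0.999 F [0.1 0.4 0.5]
cmd [ 0.5897  0.1469  0.25   90.016 ] meas [0.5901 0.1449 0.2502] psi 89.88 t 3.15 w 0.998 F [-0.7  0.5 -0. ]
[-0.002  -0.0024  0.0014  0.0023  0.001   0.0003]
```

View pics/w2.png

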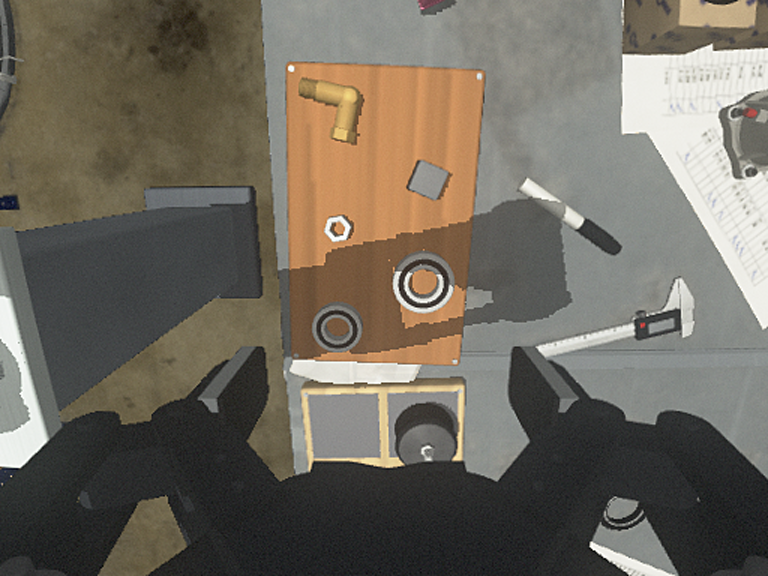

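Run:
```python
from h import *
im=np.load('pics/w2.npy'); save(im,'w2c.png',(190,100,325,245),4)
```

```text
(no output)
```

View pics/w2c.png

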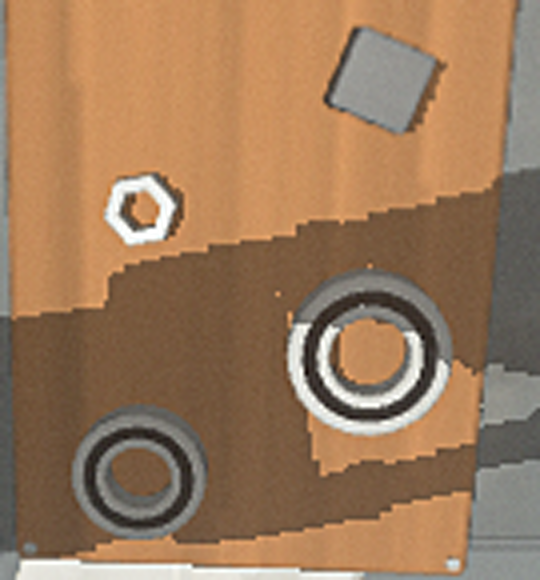

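```bash
cat > ov.py <<'E'
from h import *
import pickle
st=pickle.load(open('pics/w2.pkl','rb'))
def P(u,v,z): return pix2w('wrist',[[u/4+190,v/4+100]],z,st)[0]
A=P(370,353,.038);B=P(140,473,.037);RL=P(384,80,.061);N=P(143,210,.035)
A[1]+=0;print('A',A.round(4),'B',B.round(4),'R',RL.round(4),'N',N.round(4))
im=cv2.resize(np.load('pics/w2.npy')[100:245,190:325],None,fx=6,fy=6,interpolation=cv2.INTER_CUBIC).copy()
def draw(pts,col):
    p=((w2pix('wrist',pts,st)-[190,100])*6+2.5).astype(int); cv2.polylines(im,[p],True,col,1)
def circ(c,r,z,n=60,ph=0): a=np.arange(n)*2*np.pi/n+ph; return np.c_[c[0]+r*np.cos(a),c[1]+r*np.sin(a),np.full(n,z)]
draw(circ(A,.031,.038),(255,0,0));draw(circ(A,.031,.022),(255,255,0))
draw(circ(B,.026,.037),(255,0,0));draw(circ(B,.026,.022),(255,255,0))
draw(circ(RL,.0145*2**.5,.061,4,np.radians(45-23.5)),(255,0,0));draw(circ(RL,.0145*2**.5,.022,4,np.radians(45-23.5)),(255,255,0))
draw(circ(N,.014,.035,6,np.radians(3)),(255,0,0));draw(circ(N,.014,.022,6,np.radians(3)),(255,255,0))
save(im[:600],'ov1.png'); save(im[270:],'ov2.png')
E
python3 ov.py
```

```text
A [0.6267 0.1054 0.038 ] B [0.539  0.0573 0.037 ] R [0.6273 0.2048 0.061 ] N [0.5433 0.1586 0.035 ]
```

View pics/ov1.png

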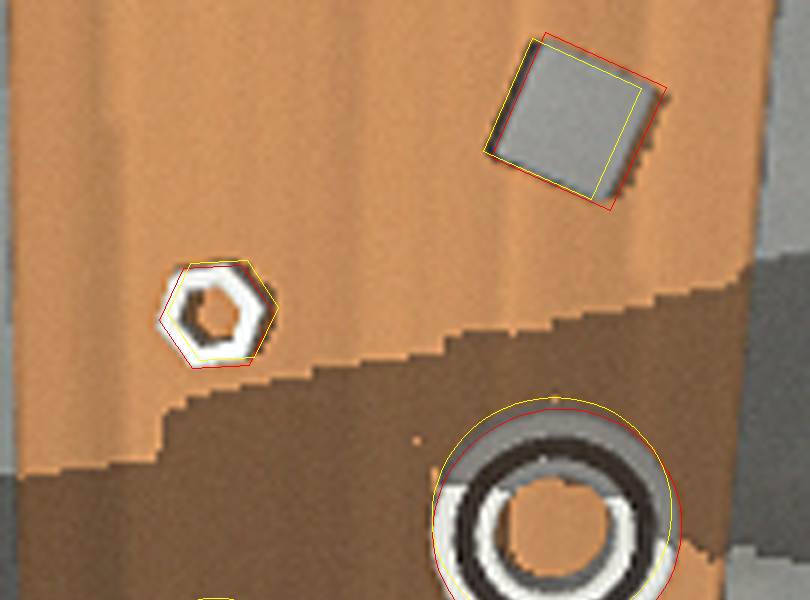

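View pics/ov2.png

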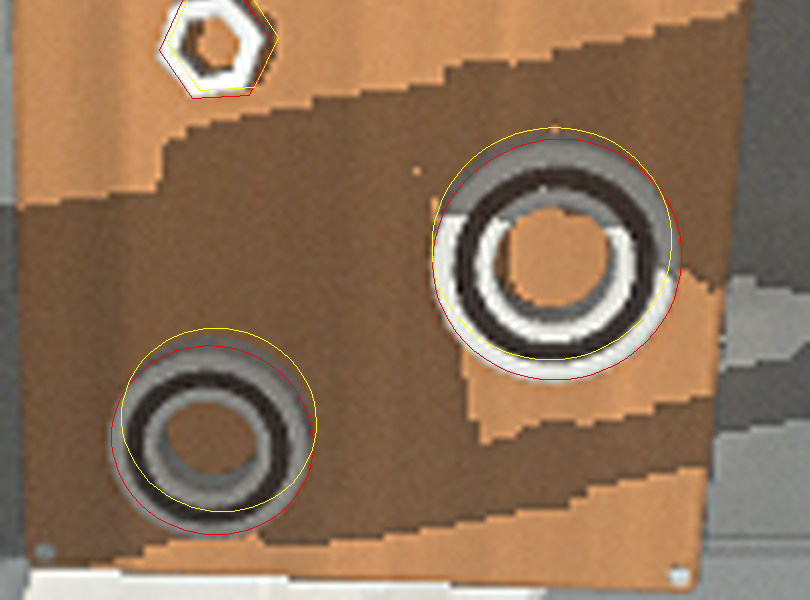

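```bash
cat >> h.py <<'E'
def sync():
    st=readout.read_state(); rv=st['tcp_rot']; c=json.load(open('cmd.json')); psi=np.degrees(2*np.arctan2(rv[1],rv[0])); psi=c[3]+((psi-c[3]+180)%360-180)
    json.dump([*map(float,st['tool_pos']),float(psi)],open('cmd.json','w')); print('sync',st['tool_pos'].round(4),round(psi,2))
E
python3 - <<'E'
from h import *
sync(); go((.6267,.1054,.07,90),(.6267,.1054,.019,90))
E
```

```text
sync [0.5901 0.1449 0.2502] 89.88
shift [-0.0394  0.0367  0.1802] tz -0.0007 dist rows 4.5
shift [-0.0394  0.0367  0.2312] tz -0.0007 dist rows 5.7
```

Call:
apply_moves --plan '[[[-0.01,0.01,0.03,0,0,0,-1],[-0.022,0.02,0.065,0,0,0,-1],[-0.033,0.03,0.1,0,0,0,-1],[-0.0394,0.0367,0.13,0,0,-0.0007,-1],[-0.0394,0.0367,0.155,0,0,-0.0007,-1],[-0.0394,0.0367,0.17,0,0,-0.0007,-1],[-0.0394,0.0367,0.178,0,0,-0.0007,-1],[-0.0394,0.0367,0.18,0,0,-0.0007,-1]]]'

```text
time: 3.82
tool_pos: [0.6251, 0.1059, 0.0679]
tcp_rot: [-2.219, -2.221, 0.005]
wrist_force: [-1.1, -0.5, -0.0]
width: 1.004
```

Run:
```python
from h import *
import pickle
done([-.0394,.0367,.18],-.0007)
for i in range(5): read_camera('wrist')
st=readout.read_state(); im=read_camera('wrist'); pickle.dump(st,open('pics/w3.pkl','wb'));chk()
for n,p in [('A',[.6267,.1054,.038]),('tcp',[*st['tool_pos'][:2],.038])]: print(n,w2pix('wrist',p,st)*1.5)
save(im,'w3.png',s=1.5); go((.6267,.1054,.019,90))
```

```text
cmd [6.26700e-01 1.05400e-01 7.02000e-02 9.00074e+01] meas [0.6251 0.1059 0.0679] psi 90.05 t 3.82 w 1.004 F [-1.1 -0.5 -0. ]
cmd [6.26700e-01 1.05400e-01 7.02000e-02 9.00074e+01] meas [0.6279 0.1074 0.0721] psi 90.14 t 4.12 w 0.999 F [-0.1 -0.3 -0.7]
A [[383.97787172 300.62567986]]
tcp [[386.41831638 297.28082223]]
shift [0.     0.     0.0512] tz 0.0 dist rows 1.2
```

View pics/w3.png

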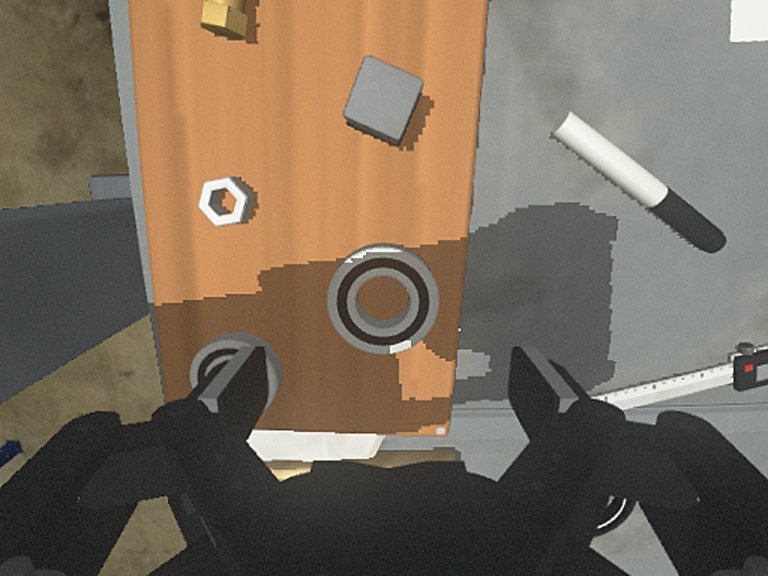

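Run:
```python
from h import *
for i in range(3): read_camera('wrist');chk()
sync();go((.6265,.1062,.019,90))
```

```text
cmd [6.26700e-01 1.05400e-01 7.02000e-02 9.00074e+01] meas [0.6277 0.1074 0.0718] psi 90.15 t 4.17 w 1.0 F [ 0.6 -0.1 -0.4]
cmd [6.26700e-01 1.05400e-01 7.02000e-02 9.00074e+01] meas [0.6274 0.1074 0.0715] psi 90.15 t 4.22 w 0.998 F [-0.4 -0.5  0.7]
cmd [6.26700e-01 1.05400e-01 7.02000e-02 9.00074e+01] meas [0.6272 0.1074 0.0712] psi 90.15 t 4.27 w 1.002 F [-0.  -0.3  0.2]
sync [0.6272 0.1074 0.0712] 90.15
shift [-0.0012 -0.0007  0.0522] tz 0.0008 dist rows 1.3
```

Call:
apply_moves --plan '[[[-0.001,-0.001,0.012,0,0,0,-1],[-0.001,-0.001,0.026,0,0,0,-1],[-0.001,-0.001,0.038,0,0,0,-1],[-0.001,-0.001,0.046,0,0,0,-1],[-0.001,-0.001,0.05,0,0,0,-1],[-0.001,-0.001,0.051,0,0,0,-1],[-0.001,-0.001,0.051,0,0,0,-1],[-0.001,-0.001,0.051,0,0,0,-1]]]'

```text
time: 4.93
tool_pos: [0.6259, 0.1062, 0.0192]
tcp_rot: [2.219, 2.224, 0.001]
wrist_force: [0.2, -0.0, 0.6]
width: 1.001
```

Call:
apply_moves --plan '[[[0,0,0,0,0,0,0.1],[0,0,0,0,0,0,0.4],[0,0,0,0,0,0,0.6],[0,0,0,0,0,0,1],[0,0,0,0,0,0,1],[0,0,0,0,0,0,1],[0,0,0,0,0,0,1],[0,0,0,0,0,0,1]]]' --force 40

```text
time: 5.6
tool_pos: [0.6254, 0.1062, 0.019]
tcp_rot: [-2.219, -2.224, 0.0]
wrist_force: [-0.2, 0.3, -0.2]
width: 0.004
```

Run:
```python
from h import *
done([-.001,-.001,.051],0)
st=readout.read_state(); im=read_camera('wrist');save(im,'w4.png',s=1.5); chk()
```

```text
cmd [6.26200e-01 1.06400e-01 2.02000e-02 9.01511e+01] meas [0.6254 0.1062 0.019 ] psi 90.13 t 5.6 w 0.004 F [-0.2  0.3 -0.2]
cmd [6.26200e-01 1.06400e-01 2.02000e-02 9.01511e+01] meas [0.6254 0.1062 0.019 ] psi 90.14 t 5.65 w -0.002 F [-0.2 -0.8  0.1]
```

View pics/w4.png

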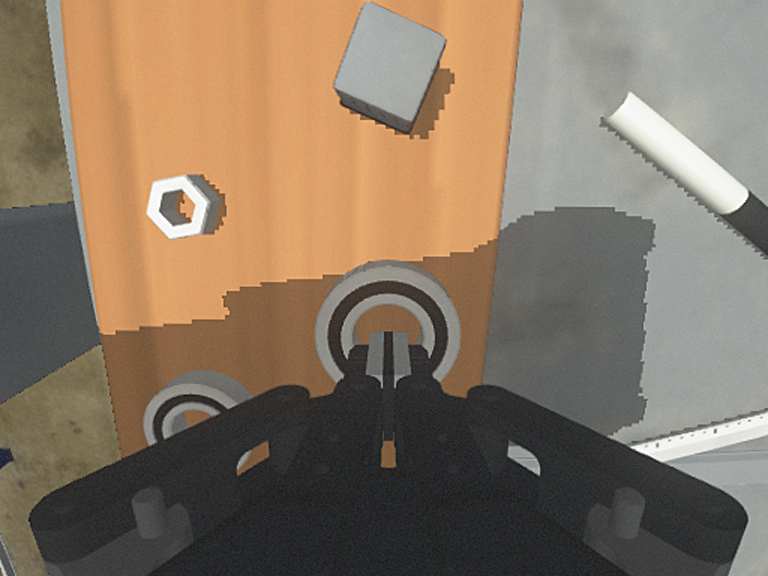

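Run:
```python
from h import *
st=readout.read_state(); t=st['tool_pos']
for n in ['scene','side']:
    im=read_camera(n).copy(); p=w2pix(n,[t,t+[0,0,.02],t+[0,0,.04]])[:, :]
    print(n,p.round(1)); x,y=p[0].astype(int); 
    c=(x-60,y-50,x+60,y+40); s=6
    big=cv2.resize(im[c[1]:c[3],c[0]:c[2]],None,fx=s,fy=s,interpolation=cv2.INTER_CUBIC)
    for q,col in zip(p,[(255,0,0),(0,255,0),(0,0,255)]): cv2.circle(big,tuple(((q-[c[0],c[1]]+.5)*s).astype(int)),3,col,-1)
    save(big,n+'5.png')
```

```text
scene [[230.  207.5]
 [229.7 200.8]
 [229.5 193.8]]
side [[238.9 208.4]
 [239.  202.3]
 [239.  196.2]]
```

View pics/scene5.png

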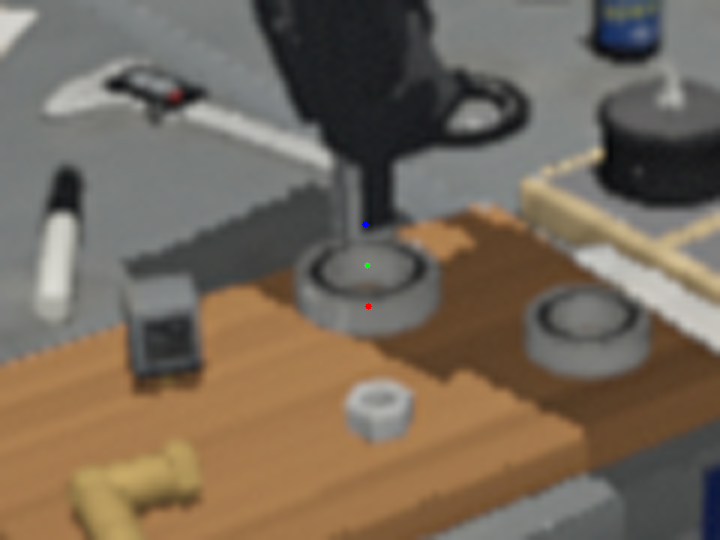

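View pics/side5.png

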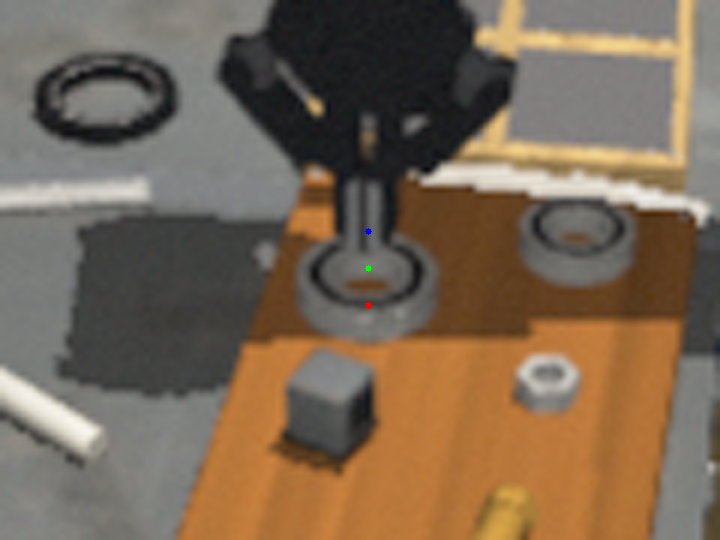

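Run:
```python
from h import *
st=readout.read_state(); chk()
im=read_camera('wrist'); save(im,'w5.png',(205,165,315,265),7)
im=read_camera('scene'); save(im,'sc6.png',(200,155,260,215),10)
im=read_camera('side'); save(im,'sd6.png',(210,160,270,215),10)
```

```text
cmd [6.26200e-01 1.06400e-01 2.02000e-02 9.01511e+01] meas [0.6255 0.1062 0.019 ] psi 90.14 t 5.75 w 0.001 F [-0.2 -0.5 -0.4]
```

View pics/w5.png

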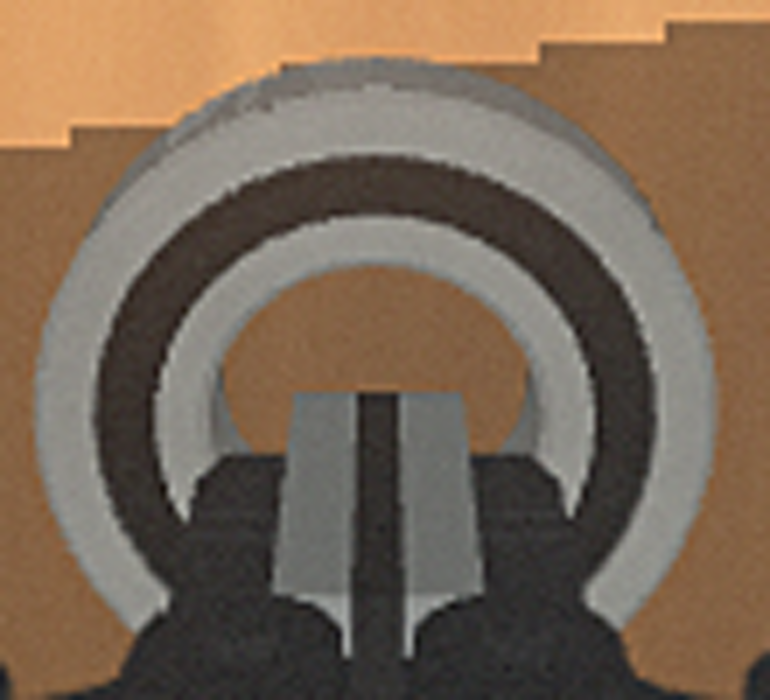

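View pics/sc6.png

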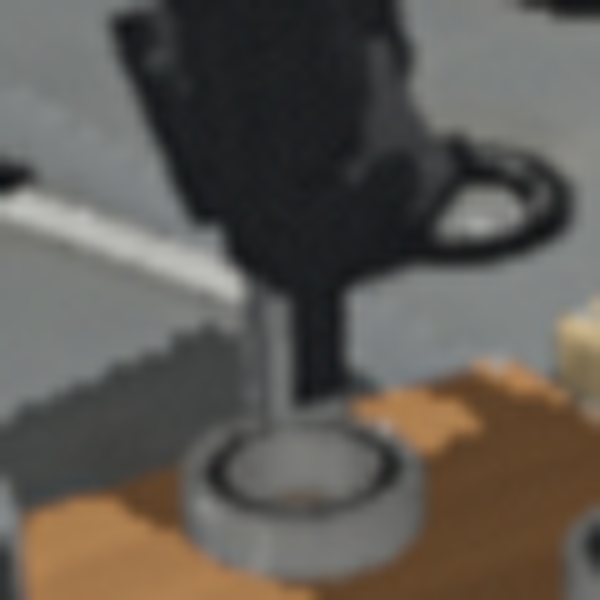

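View pics/sd6.png

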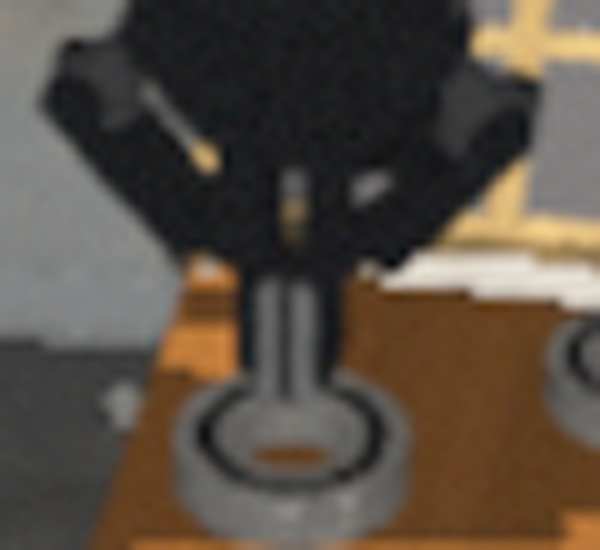

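```bash
cat >> h.py <<'E'
def tri(obs,st=None):
    """obs list of (cam,(u,v)) -> least squares point"""
    A=np.zeros((3,3));b=np.zeros(3)
    for n,uv in obs:
        o=pix2w(n,uv,.5,st)[0];q=pix2w(n,uv,0.,st)[0];d=(q-o)/np.linalg.norm(q-o);M=np.eye(3)-np.outer(d,d);A+=M;b+=M@o
    x=np.linalg.solve(A,b); return x,[ (w2pix(n,x,st)[0]-uv).round(1) for n,uv in obs]
E
python3 - <<'E'
from h import *
st=readout.read_state(); t=st['tool_pos']
x,r=tri([('wrist',(259,221.1)),('side',(239.1,200))],st); print(x.round(4),(x-t).round(4),r)
# far edge at joint? bearing top in w5: check ring centre
x,r=tri([('wrist',((36+716)/14+205,(85+735)/14+165)),('side',(29.2+210,44.5+160-2))],st);print(x,r)
E
```

```text
[0.6253 0.1123 0.051 ] [-0.0002  0.0062  0.0321] [array([-1.8,  0.4]), array([-0.4,  0. ])]
[0.62555541 0.10542198 0.03776372] [array([-1. ,  0.2]), array([-0.2,  0. ])]
```

Run:
```python
from h import *
print(np.linalg.inv(cam('scene')[2])[:3,3])
for z in (.048,.051,.054): print(z,pix2w('scene',[(226.3,197.3),(229.3,195.8),(234.5,194.4)],z).round(4).tolist(), pix2w('side',[(235.8,200),(242.5,200)],z).round(4).tolist())
st=readout.read_state()
print(pix2w('wrist',np.array([(295,393),(357,393),(400,393),(463,393),(275,593),(483,593)])/7+[205,165],.051,st).round(4))
```

```text
[-0.18969634  0.66266472  0.58163978]
0.048 [[0.6323, 0.1116, 0.048], [0.6341, 0.101, 0.048], [0.6319, 0.0861, 0.048]] [[0.6333, 0.1093, 0.048], [0.6161, 0.1067, 0.048]]
0.051 [[0.6277, 0.1147, 0.051], [0.6294, 0.1041, 0.051], [0.6273, 0.0893, 0.051]] [[0.6327, 0.1132, 0.051], [0.6156, 0.1107, 0.051]]
0.054 [[0.623, 0.1178, 0.054], [0.6248, 0.1073, 0.054], [0.6226, 0.0926, 0.054]] [[0.6321, 0.1172, 0.054], [0.6151, 0.1147, 0.054]]
[[0.6194 0.1125 0.051 ]
 [0.6245 0.1125 0.051 ]
 [0.6281 0.1125 0.051 ]
 [0.6333 0.1126 0.051 ]
 [0.6175 0.0942 0.051 ]
 [0.6353 0.0942 0.051 ]]
```

Call:
apply_moves --plan '[[[0,0,0,0,0,0,-1],[0,0,0,0,0,0,-1],[0.002,0.001,0,0,0,0,-1],[0.004,0.001,0,0,0,0,-1],[0.004,0.001,0,0,0,0,-1],[0.004,0.001,0,0,0,0,-1],[0.004,0.001,0.005,0,0,0,-1],[0.004,0.001,0.012,0,0,0,-1]]]'

```text
time: 6.57
tool_pos: [0.6273, 0.1103, 0.0074]
tcp_rot: [2.218, 2.223, 0.002]
wrist_force: [0.1, 0.6, 0.2]
width: 0.997
```

Call:
apply_moves --plan '[[[0,0,0.004,0,0,0,-1],[0,0,0.008,0,0,0,-1],[0,0,0.012,0,0,0,-1],[0,0,0.016,0,0,0,-1],[0,0,0.019,0,0,0,-1],[0,0,0.021,0,0,0,-1],[0,0,0.021,0,0,0,-1],[0,0,0.021,0,0,0,-1]]]'

```text
time: 7.23
tool_pos: [0.6265, 0.1102, -0.0141]
tcp_rot: [-2.219, -2.224, 0.0]
wrist_force: [-0.2, 1.2, -0.1]
width: 0.999
```

Run:
```python
from h import *
json.dump([.6255,.1062,.019,90.14],open('cmd.json','w'))
done([.004,.001,.012],0);done([0,0,.021],0)
im=read_camera('wrist');save(im,'w7.png',s=1.5)
im=read_camera('side'); save(im,'sd7.png',(200,150,290,225),8)
```

```text
cmd [6.265e-01 1.102e-01 7.000e-03 9.014e+01] meas [ 0.6265  0.1102 -0.0141] psi 90.13 t 7.23 w 0.999 F [-0.2  1.2 -0.1]
cmd [ 6.265e-01  1.102e-01 -1.400e-02  9.014e+01] meas [ 0.6265  0.1102 -0.0141] psi 90.13 t 7.23 w 0.999 F [-0.2  1.2 -0.1]
```

View pics/w7.png

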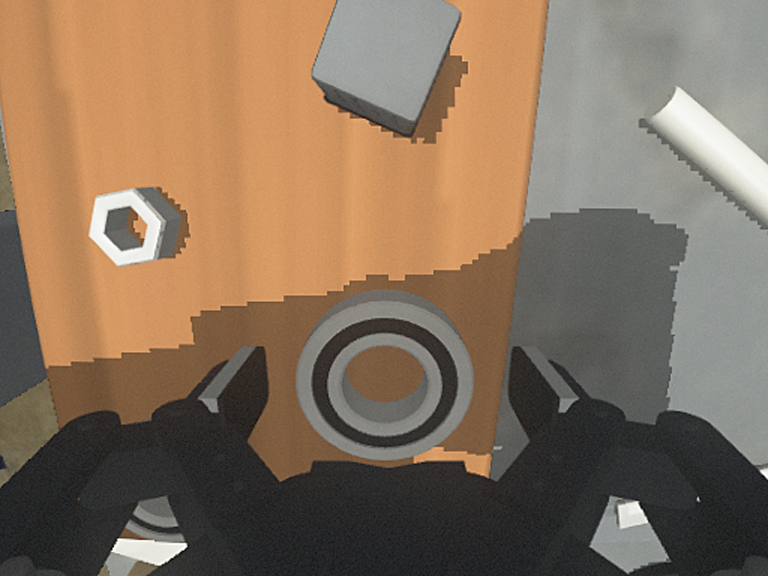

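View pics/sd7.png

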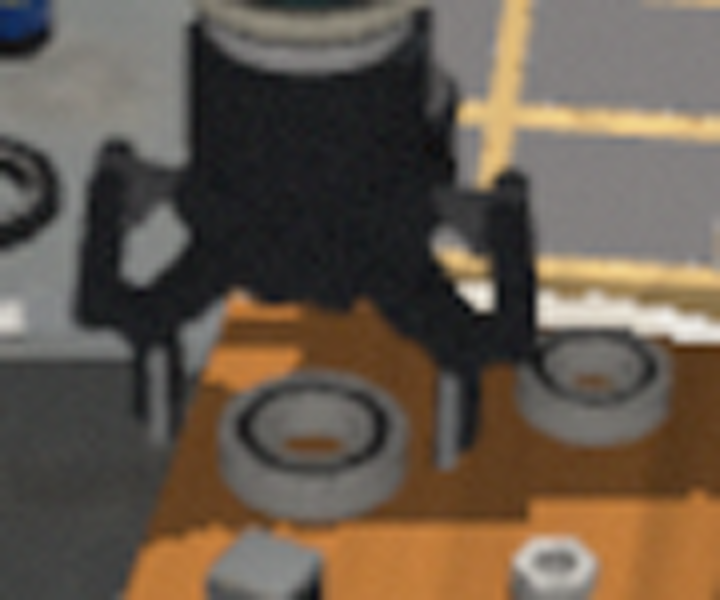

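Call:
apply_moves --plan '[[[0,0,0,0,0,0,-0.6],[0,0,0,0,0,0,-0.4],[0,0,0,0,0,0,0],[0,0,0,0,0,0,1],[0,0,0,0,0,0,1],[0,0,0,0,0,0,1],[0,0,0,0,0,0,1],[0,0,0,0,0,0,1]]]' --force 40

```text
time: 8.0
tool_pos: [0.6268, 0.1103, -0.0132]
tcp_rot: [2.219, 2.224, 0.001]
wrist_force: [-1.7, 0.6, 5.2]
width: 0.69
```

Run:
```python
from h import *
chk()
im=read_camera('wrist');save(im,'w8.png',s=1.5)
im=read_camera('side'); save(im,'sd8.png',(200,150,290,225),8)
```

```text
cmd [ 6.265e-01  1.102e-01 -1.400e-02  9.014e+01] meas [ 0.6268  0.1103 -0.0132] psi 90.13 t 8.0 w 0.69 F [-1.7  0.6  5.2]
```

View pics/w8.png

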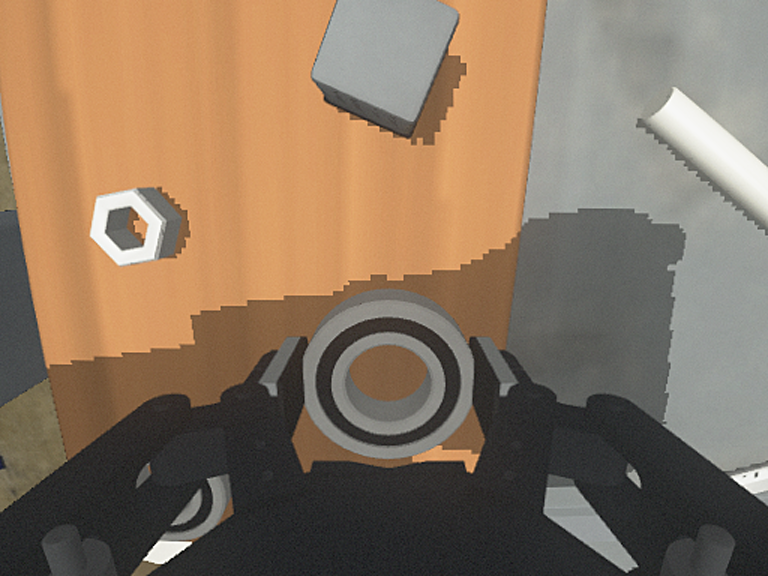

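View pics/sd8.png

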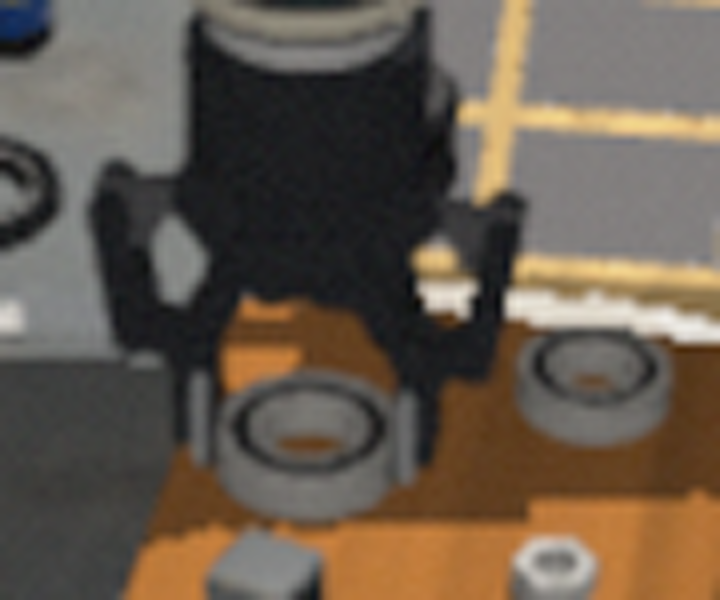

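Call:
apply_moves --plan '[[[0,0,-0.004,0,0,0,1],[0,0,-0.012,0,0,0,1],[0,0,-0.025,0,0,0,1],[0,0,-0.045,0,0,0,1],[0,0,-0.065,0,0,0,1],[0,0,-0.08,0,0,0,1],[0,0,-0.088,0,0,0,1],[0,0,-0.09,0,0,0,1]]]' --force 60

```text
time: 8.77
tool_pos: [0.6281, 0.1104, 0.0788]
tcp_rot: [2.217, 2.222, 0.005]
wrist_force: [1.1, -0.9, -3.1]
width: 0.679
```

Run:
```python
from h import *
done([0,0,-.09],0)
im=read_camera('wrist');save(im,'w9.png',s=1.5)
im=read_camera('side'); save(im,'sd9.png',(190,130,290,215),7)
# targets: object shift ring (.6262,.1062) -> BM(.6335,-.169), yaw by board 1.4
c=json.load(open('cmd.json'));go((c[0]+.0073,c[1]-.2752,.08,c[3]))
```

```text
cmd [6.265e-01 1.102e-01 7.600e-02 9.014e+01] meas [0.6281 0.1104 0.0788] psi 90.13 t 8.77 w 0.679 F [ 1.1 -0.9 -3.1]
shift [-0.2752  0.0066 -0.004 ] tz -0.0 dist rows 6.6
```

View pics/w9.png

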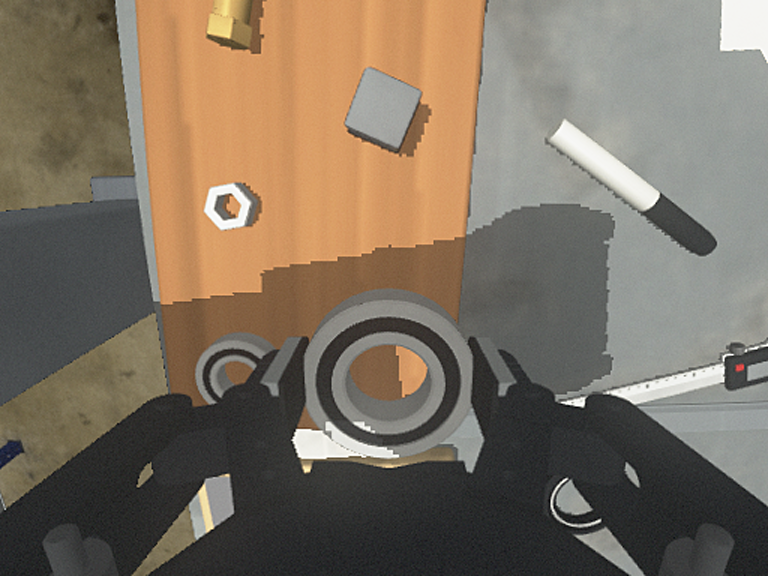

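View pics/sd9.png

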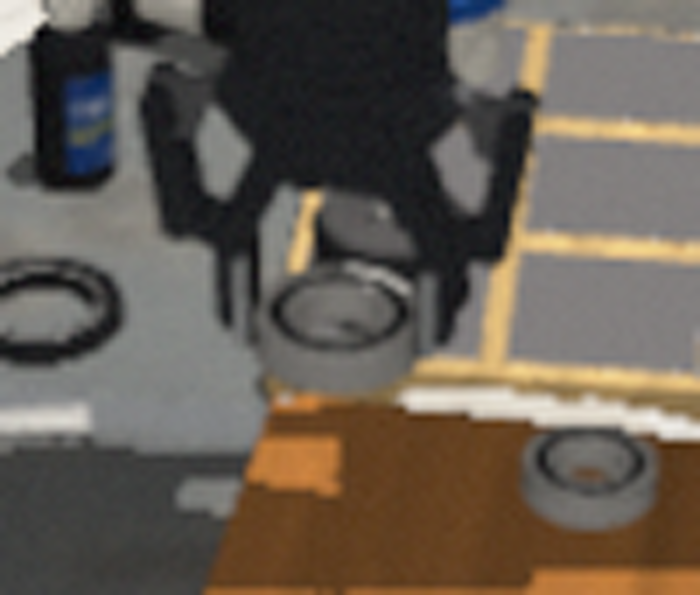

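Call:
apply_moves --plan '[[[-0.025,0.001,0,0,0,0,1],[-0.065,0.002,0,0,0,0,1],[-0.105,0.003,0,0,0,0,1],[-0.145,0.004,0,0,0,0,1],[-0.185,0.005,0,0,0,0,1],[-0.225,0.0066,0,0,0,0,1],[-0.26,0.0066,0,0,0,0,1],[-0.275,0.0066,0,0,0,0,1]]]'

```text
time: 9.53
tool_pos: [0.6322, -0.1694, 0.0741]
tcp_rot: [-2.221, -2.22, 0.004]
wrist_force: [0.4, 0.4, -3.5]
width: 0.68
```

Run:
```python
from h import *
done([-.275,.0066,0],0)
for i in range(7): read_camera('side')
chk(); st=readout.read_state();im=read_camera('wrist');save(im,'w10.png',s=1.5)
im=read_camera('side'); save(im,'sd10.png',(200,90,310,190),7); im=read_camera('scene'); save(im,'sc10.png',(240,110,380,220),5.5)
```

```text
cmd [ 6.338e-01 -1.648e-01  7.600e-02  9.014e+01] meas [ 0.6322 -0.1694  0.0741] psi 89.97 t 9.53 w 0.68 F [ 0.4  0.4 -3.5]
cmd [ 6.338e-01 -1.648e-01  7.600e-02  9.014e+01] meas [ 0.6333 -0.163   0.0752] psi 90.22 t 9.88 w 0.676 F [ 0.3  0.5 -3.6]
```

View pics/w10.png

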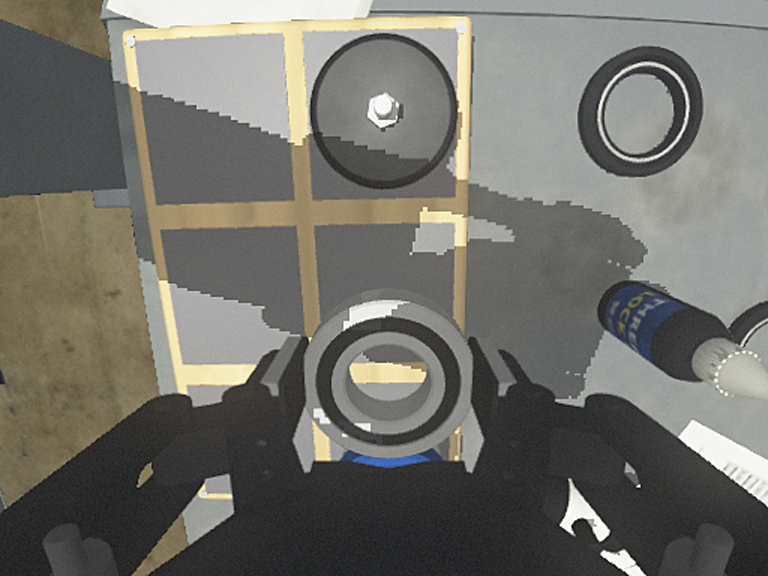

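View pics/sd10.png

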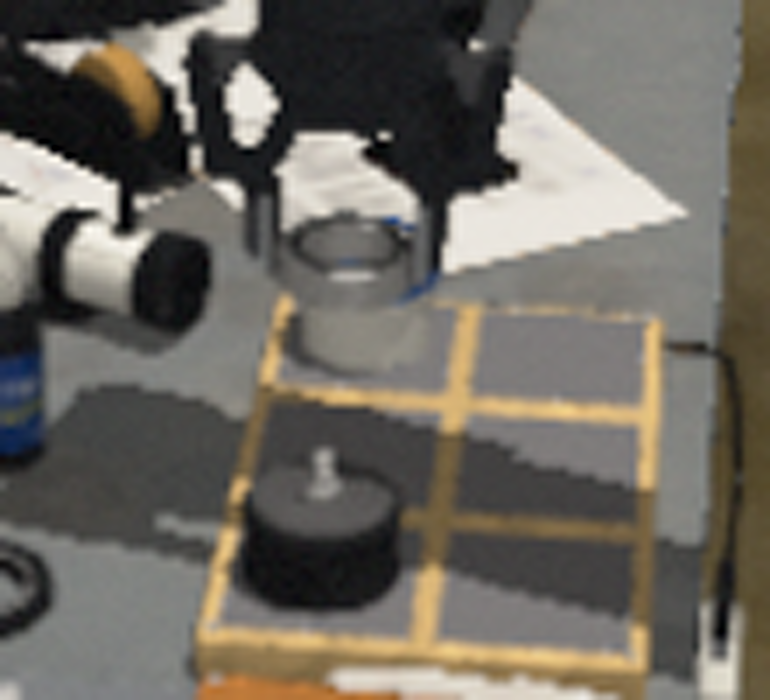

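View pics/sc10.png

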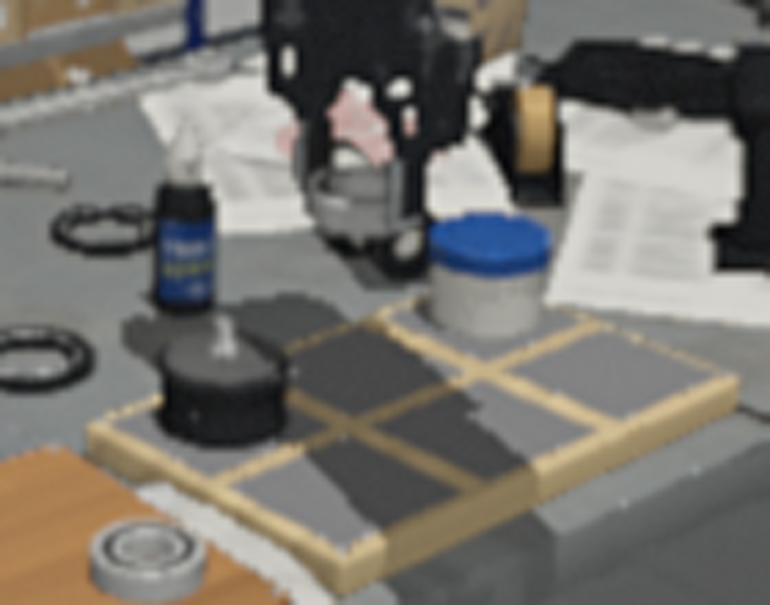

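Run:
```python
from h import *
for i in range(3): read_camera('wrist');chk()
st=readout.read_state(); im=read_camera('wrist'); save(im,'w11.png',s=1.5)
print('ring at',pix2w('wrist',np.array([(388,372)])/1.5,.1264,st))
```

```text
cmd [ 6.338e-01 -1.648e-01  7.600e-02  9.014e+01] meas [ 0.6339 -0.1636  0.076 ] psi 90.23 t 10.08 w 0.681 F [ 0.2  1.1 -3.3]
cmd [ 6.338e-01 -1.648e-01  7.600e-02  9.014e+01] meas [ 0.6339 -0.1639  0.0761] psi 90.21 t 10.13 w 0.677 F [ 0.1  0.5 -4.7]
cmd [ 6.338e-01 -1.648e-01  7.600e-02  9.014e+01] meas [ 0.6339 -0.1641  0.0761] psi 90.2 t 10.18 w 0.679 F [ 0.3  0.2 -3.3]
ring at [[ 0.63448423 -0.16544189  0.1264    ]]
```

View pics/w11.png

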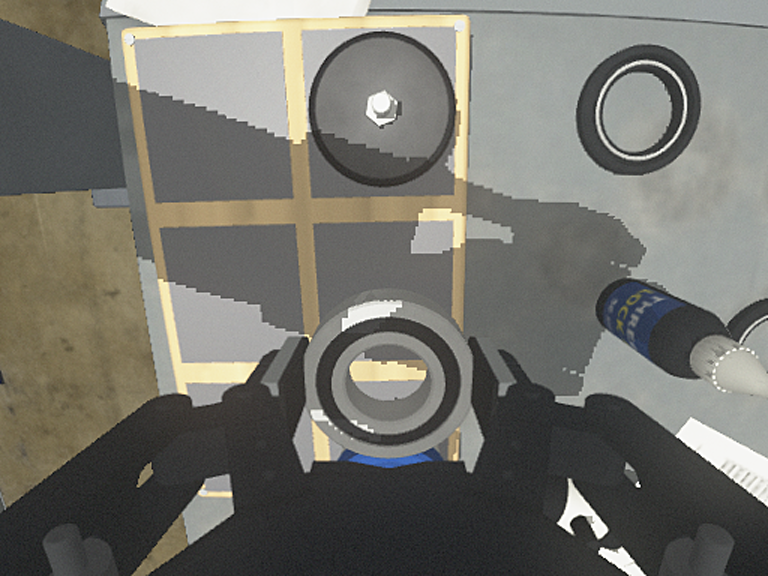

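Call:
apply_moves --plan '[[[0,0,0.01,0,0,0,1],[0,0,0.028,0,0,0,1],[0,0,0.046,0,0,0,1],[0,0,0.06,0,0,0,1],[0,0,0.07,0,0,0,1],[0,0,0.077,0,0,0,1],[0,0,0.081,0,0,0,1],[0,0,0.083,0,0,0,1]]]'

```text
time: 10.9
tool_pos: [0.6336, -0.1648, -0.0076]
tcp_rot: [-2.218, -2.224, 0.0]
wrist_force: [0.4, 0.1, -3.7]
width: 0.684
```

Run:
```python
from h import *
done([0,0,.083],0)
im=read_camera('side'); save(im,'sd12.png',(200,90,310,190),7); im=read_camera('scene'); save(im,'sc12.png',(240,110,380,220),5.5)
for i in range(3): read_camera('wrist');chk()
```

```text
cmd [ 6.338e-01 -1.648e-01 -7.000e-03  9.014e+01] meas [ 0.6336 -0.1648 -0.0076] psi 90.14 t 10.9 w 0.684 F [ 0.4  0.1 -3.7]
cmd [ 6.338e-01 -1.648e-01 -7.000e-03  9.014e+01] meas [ 0.6344 -0.165  -0.0063] psi 90.14 t 11.05 w 0.678 F [ 0.8 -0.2 -3.1]
cmd [ 6.338e-01 -1.648e-01 -7.000e-03  9.014e+01] meas [ 0.6346 -0.1651 -0.006 ] psi 90.13 t 11.1 w 0.68 F [ 0.3 -0.5 -3.5]
cmd [ 6.338e-01 -1.648e-01 -7.000e-03  9.014e+01] meas [ 0.6347 -0.1651 -0.0059] psi 90.13 t 11.15 w 0.676 F [-0.2  0.4 -4.1]
```

View pics/sd12.png

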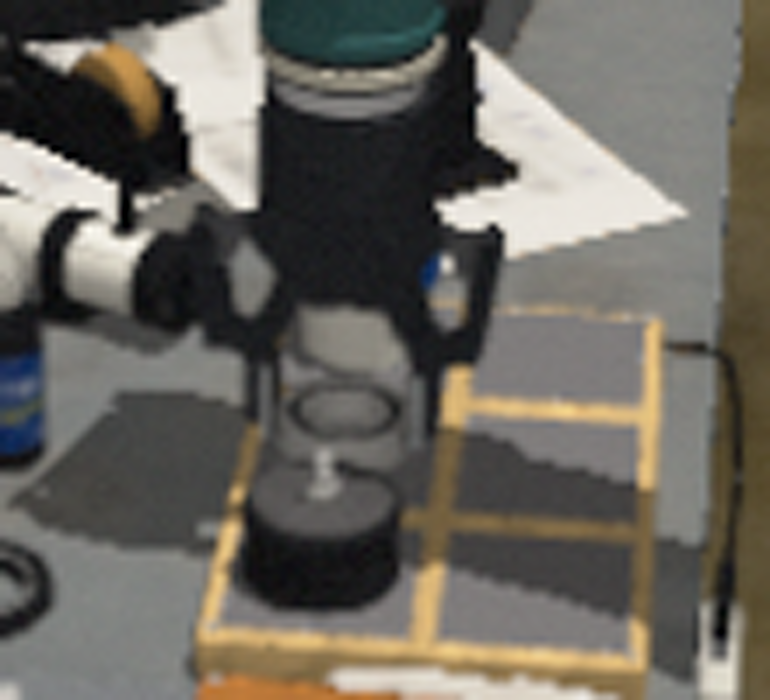

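View pics/sc12.png

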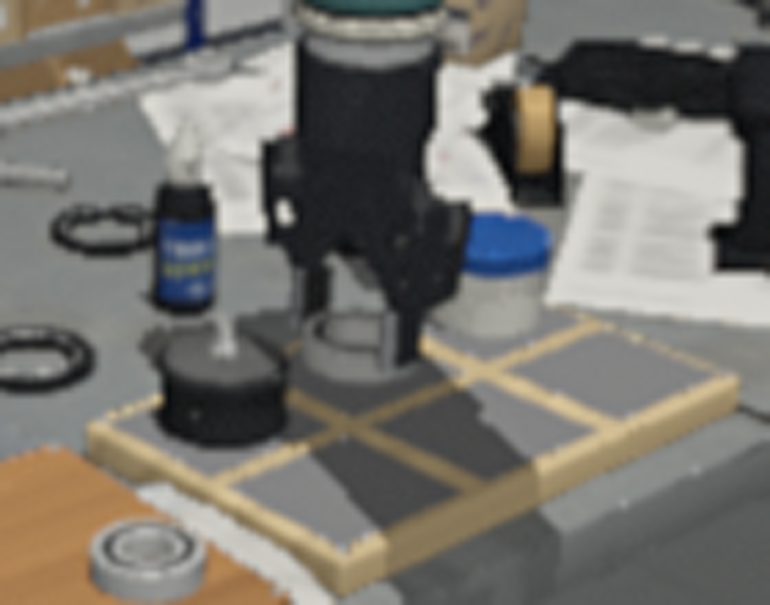

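Call:
apply_moves --plan '[[[0,0,0.002,0,0,0,1],[0,0,0.003,0,0,0,1],[0,0,0.004,0,0,0,1],[0,0,0.005,0,0,0,1],[0,0,0.0055,0,0,0,1],[0,0,0.006,0,0,0,1],[0,0,0.006,0,0,0,1],[0,0,0.006,0,0,0,1]]]'

```text
time: 11.82
tool_pos: [0.6337, -0.1648, -0.0129]
tcp_rot: [-2.219, -2.224, 0.0]
wrist_force: [-0.8, 0.2, -1.9]
width: 0.683
```

Run:
```python
from h import *
done([0,0,.006],0)
for i in range(3): read_camera('wrist');chk()
```

```text
cmd [ 6.338e-01 -1.648e-01 -1.300e-02  9.014e+01] meas [ 0.6337 -0.1648 -0.0129] psi 90.14 t 11.82 w 0.683 F [-0.8  0.2 -1.9]
cmd [ 6.338e-01 -1.648e-01 -1.300e-02  9.014e+01] meas [ 0.6337 -0.1648 -0.0129] psi 90.13 t 11.87 w 0.678 F [-1.8 -0.8 -1.9]
cmd [ 6.338e-01 -1.648e-01 -1.300e-02  9.014e+01] meas [ 0.6337 -0.1648 -0.0129] psi 90.14 t 11.92 w 0.675 F [-1.2 -0.2 -2.1]
cmd [ 6.338e-01 -1.648e-01 -1.300e-02  9.014e+01] meas [ 0.6337 -0.1648 -0.0129] psi 90.14 t 11.97 w 0.678 F [-0.4  0.4 -1.7]
```

Call:
apply_moves --plan '[[[0,0,0,0,0,0,-0.4],[0,0,0,0,0,0,-0.6],[0,0,0,0,0,0,-1],[0,0,0,0,0,0,-1],[0,0,0,0,0,0,-1],[0,0,-0.01,0,0,0,-1],[0,0,-0.04,0,0,0,-1],[0,0,-0.08,0,0,0,-1]]]'

```text
time: 12.63
tool_pos: [0.6301, -0.1637, 0.0641]
tcp_rot: [-2.214, -2.219, 0.006]
wrist_force: [0.2, 0.1, 0.0]
width: 0.999
```

Run:
```python
from h import *
done([0,0,-.08],0)
# target above small bearing: TCP y = .0573+.004
go((.539,.0625,.09,90))
```

```text
cmd [ 6.338e-01 -1.648e-01  6.700e-02  9.014e+01] meas [ 0.6301 -0.1637  0.0641] psi 90.13 t 12.63 w 0.999 F [0.2 0.1 0. ]
shift [ 0.2275 -0.0942 -0.023 ] tz 0.0008 dist rows 5.9
```

Call:
apply_moves --plan '[[[0.0,0,-0.03,0,0,0,-1],[0.03,-0.01,-0.053,0,0,0,-1],[0.07,-0.03,-0.053,0,0,0,-1],[0.105,-0.045,-0.053,0,0,0,-1],[0.14,-0.06,-0.053,0,0,0,-1],[0.175,-0.075,-0.053,0,0,0,-1],[0.21,-0.088,-0.053,0,0,0,-1],[0.2275,-0.0942,-0.053,0,0,0.0008,-1]]]'

```text
time: 13.3
tool_pos: [0.5372, 0.0657, 0.121]
tcp_rot: [-2.219, -2.222, -0.002]
wrist_force: [0.5, 0.2, -0.3]
width: 1.0
```

Run:
```python
from h import *
import pickle
done([.2275,-.0942,-.053],.0008)
im=read_camera('side'); save(im,'sd14.png',(200,90,310,200),6)
for i in range(8): read_camera('wrist')
st=readout.read_state();im=read_camera('wrist');chk(); np.save('pics/w14.npy',im);pickle.dump(st,open('pics/w14.pkl','wb')); save(im,'w14.png',s=1.5)
print(w2pix('wrist',[[.539,.0573,.037],[.539,.06,.037]],st)*1.5)
```

```text
cmd [5.3900e-01 6.2500e-02 1.2000e-01 8.9996e+01] meas [0.5372 0.0657 0.121 ] psi 90.08 t 13.3 w 1.0 F [ 0.5  0.2 -0.3]
cmd [5.3900e-01 6.2500e-02 1.2000e-01 8.9996e+01] meas [0.5394 0.0614 0.1199] psi 89.9 t 13.8 w 0.996 F [0.5 0.2 0.3]
[[385.96732757 281.42491816]
 [385.95631422 277.49611934]]
```

View pics/sd14.png

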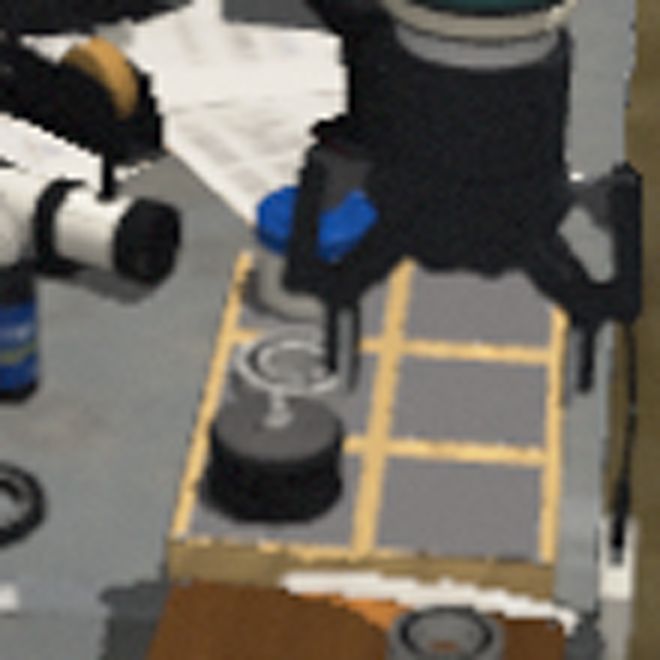

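View pics/w14.png

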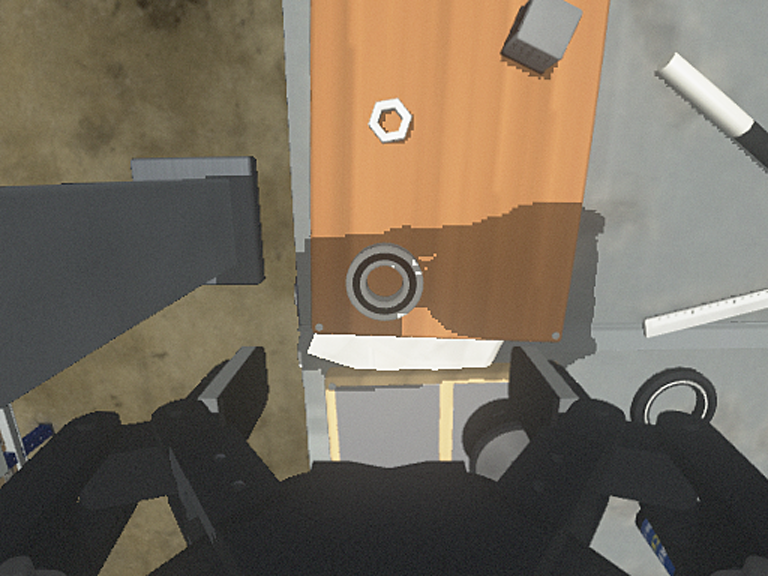

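Call:
apply_moves --plan '[[[0,-0.001,0.02,0,0,0,-1],[0,-0.001,0.05,0,0,0,-1],[0,-0.001,0.08,0,0,0,-1],[0,-0.001,0.1,0,0,0,-1],[0,-0.001,0.115,0,0,0,-1],[0,-0.001,0.123,0,0,0,-1],[0,-0.001,0.128,0,0,0,-1],[0,-0.001,0.13,0,0,0,-1]]]'

```text
time: 14.47
tool_pos: [0.538, 0.0621, -0.0105]
tcp_rot: [-2.222, -2.22, 0.001]
wrist_force: [-0.1, -0.7, -0.8]
width: 1.005
```

Call:
apply_moves --plan '[[[0,0,0,0,0,0,-1],[0,0,0,0,0,0,-0.6],[0,0,0,0,0,0,-0.3],[0,0,0,0,0,0,0],[0,0,0,0,0,0,1],[0,0,0,0,0,0,1],[0,0,0,0,0,0,1],[0,0,0,0,0,0,1]]]' --force 40

```text
time: 15.13
tool_pos: [0.539, 0.0626, -0.0086]
tcp_rot: [2.221, 2.221, 0.002]
wrist_force: [-1.5, -0.3, 6.2]
width: 0.571
```

Run:
```python
from h import *
done([0,-.001,.13],0)
im=read_camera('wrist');save(im,'w15.png',s=1.5)
```

```text
cmd [ 5.3800e-01  6.2500e-02 -1.0000e-02  8.9996e+01] meas [ 0.539   0.0626 -0.0086] psi 90.0 t 15.13 w 0.571 F [-1.5 -0.3  6.2]
```

View pics/w15.png

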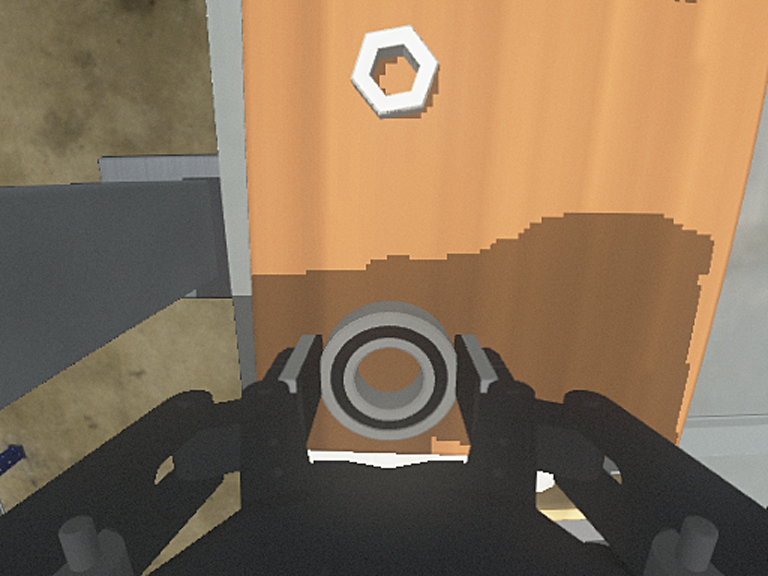

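Call:
apply_moves --plan '[[[0,0,-0.004,0,0,0,1],[0,0,-0.012,0,0,0,1],[0,0,-0.025,0,0,0,1],[0,0,-0.045,0,0,0,1],[0,0,-0.07,0,0,0,1],[0,0,-0.095,0,0,0,1],[0,0,-0.11,0,0,0,1],[0,0,-0.115,0,0,0,1]]]' --force 60

```text
time: 15.85
tool_pos: [0.54, 0.0627, 0.1084]
tcp_rot: [2.219, 2.219, 0.006]
wrist_force: [1.0, -0.4, -3.0]
width: 0.557
```

Run:
```python
from h import *
done([0,0,-.115],0)
c=json.load(open('cmd.json'));go((.6335,-.10,.16,90))
```

```text
cmd [5.3800e-01 6.2500e-02 1.0500e-01 8.9996e+01] meas [0.54   0.0627 0.1084] psi 90.0 t 15.85 w 0.557 F [ 1.  -0.4 -3. ]
shift [-0.1625  0.0955 -0.055 ] tz -0.0 dist rows 4.7
```

Call:
apply_moves --plan '[[[-0.03,0.01,-0.015,0,0,0,1],[-0.065,0.022,-0.03,0,0,0,1],[-0.1,0.034,-0.045,0,0,0,1],[-0.138,0.046,-0.055,0,0,0,1],[-0.176,0.058,-0.055,0,0,0,1],[-0.214,0.07,-0.055,0,0,0,1],[-0.252,0.083,-0.055,0,0,0,1],[-0.285,0.0955,-0.055,0,0,0,1]]]'

```text
time: 16.52
tool_pos: [0.6326, -0.2248, 0.1584]
tcp_rot: [-2.221, -2.219, 0.002]
wrist_force: [1.5, 0.7, -3.2]
width: 0.561
```

Run:
```python
from h import *
import pickle
done([-.285,.0955,-.055],0)
for i in range(10): read_camera('wrist')
st=readout.read_state();im=read_camera('wrist');chk(); np.save('pics/w16.npy',im);pickle.dump(st,open('pics/w16.pkl','wb')); save(im,'w16.png',s=1.5)
```

```text
cmd [ 0.6335 -0.2225  0.16   89.996 ] meas [ 0.6326 -0.2248  0.1584] psi 89.95 t 16.52 w 0.561 F [ 1.5  0.7 -3.2]
cmd [ 0.6335 -0.2225  0.16   89.996 ] meas [ 0.6333 -0.2213  0.1602] psi 90.08 t 17.07 w 0.561 F [ 0.1 -0.7 -3. ]
```

View pics/w16.png

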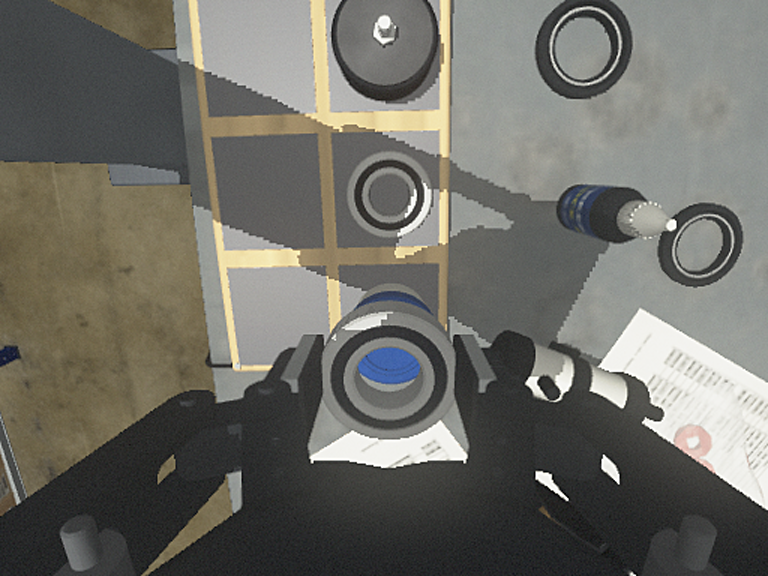

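Run:
```python
from h import *
import pickle
st=pickle.load(open('pics/w16.pkl','rb')); im=np.load('pics/w16.npy')
save(im,'w16c.png',(205,70,315,180),6)
s2=cv2.resize(im[190:310,190:320],None,fx=5,fy=5,interpolation=cv2.INTER_CUBIC); save(s2,'w16d.png')
```

```text
(no output)
```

View pics/w16c.png

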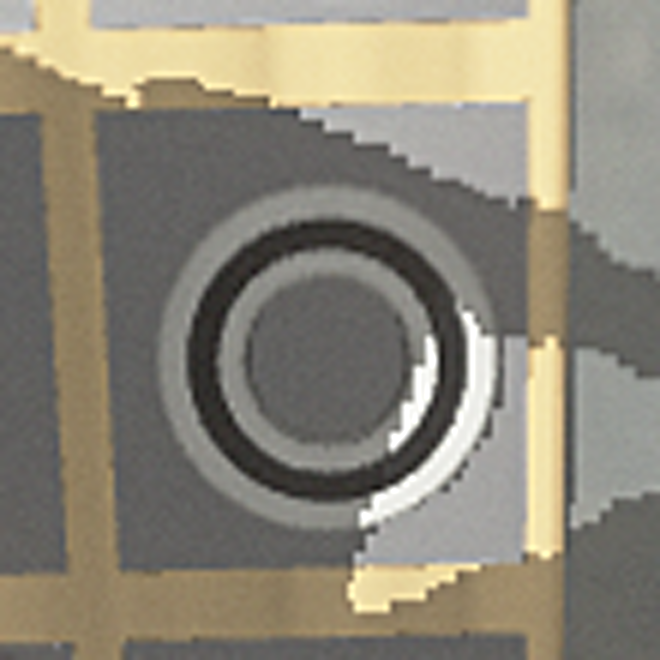

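View pics/w16d.png

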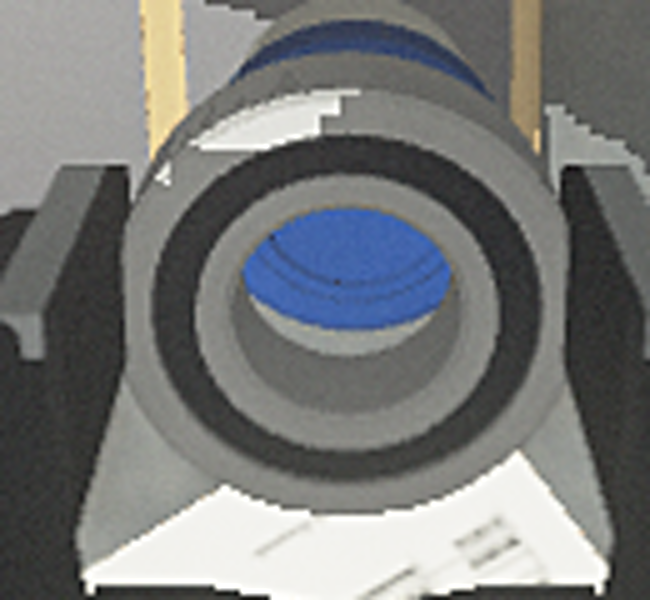

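Run:
```python
from h import *
import pickle
st=pickle.load(open('pics/w16.pkl','rb'));t=st['tool_pos']
f=lambda u,v,z:pix2w('wrist',[[u/6+205,v/6+70]],z,st)[0]
big=f(329,358,.038);sq=np.array([f(*p,.022) for p in [(98,113),(528,102),(525,562),(118,570)]])
print('big',big.round(4),'square',sq.mean(0).round(4), np.linalg.norm(sq-np.roll(sq,1,0),axis=1).round(3))
print('ring diam',f(502,358,.038)-f(157,358,.038))
g=lambda u,v,z:pix2w('wrist',[[u/5+190,v/5+190]],z,st)[0]
for z in (.2,.206): 
  h=g(347,306,z); print('held',h.round(4),(h-t).round(4),'diam',(g(570,306,z)-g(122,306,z)).round(4))
```

```text
big [ 0.6352 -0.1702  0.038 ] square [ 0.633  -0.1683  0.022 ] [0.086 0.079 0.086 0.08 ]
ring diam [0.06254252 0.00011335 0.        ]
held [ 0.6342 -0.2298  0.2   ] [ 0.0011 -0.0087  0.0401] diam [0.0509 0.0001 0.    ]
held [ 0.6342 -0.2266  0.206 ] [ 0.001  -0.0055  0.0461] diam [0.0487 0.0001 0.    ]
```

Call:
apply_moves --plan '[[[0.02,0.001,0,0,0,0,1],[0.045,0.001,0.01,0,0,0,1],[0.0577,0.001,0.035,0,0,0,1],[0.0577,0.001,0.065,0,0,0,1],[0.0577,0.001,0.09,0,0,0,1],[0.0577,0.001,0.105,0,0,0,1],[0.0577,0.001,0.113,0,0,0,1],[0.0577,0.001,0.116,0,0,0,1]]]'

```text
time: 17.73
tool_pos: [0.6331, -0.1639, 0.0422]
tcp_rot: [-2.219, -2.22, 0.002]
wrist_force: [-1.4, 0.5, -3.4]
width: 0.557
```

Run:
```python
from h import *
done([.0577,.001,.116],0)
for i in range(10): read_camera('wrist')
chk(); im=read_camera('wrist'); save(im,'w17.png',s=1.5)
im=read_camera('side'); save(im,'sd17.png',(210,100,290,180),8)
```

```text
cmd [ 6.3450e-01 -1.6480e-01  4.4000e-02  8.9996e+01] meas [ 0.6331 -0.1639  0.0422] psi 90.04 t 17.73 w 0.557 F [-1.4  0.5 -3.4]
cmd [ 6.3450e-01 -1.6480e-01  4.4000e-02  8.9996e+01] meas [ 0.635  -0.1651  0.0449] psi 89.98 t 18.23 w 0.561 F [-0.2  0.8 -2.9]
```

View pics/w17.png

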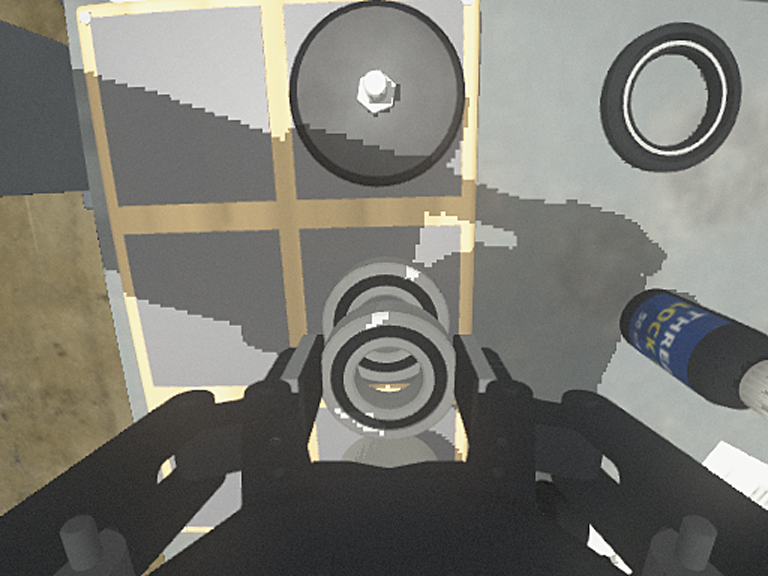

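View pics/sd17.png

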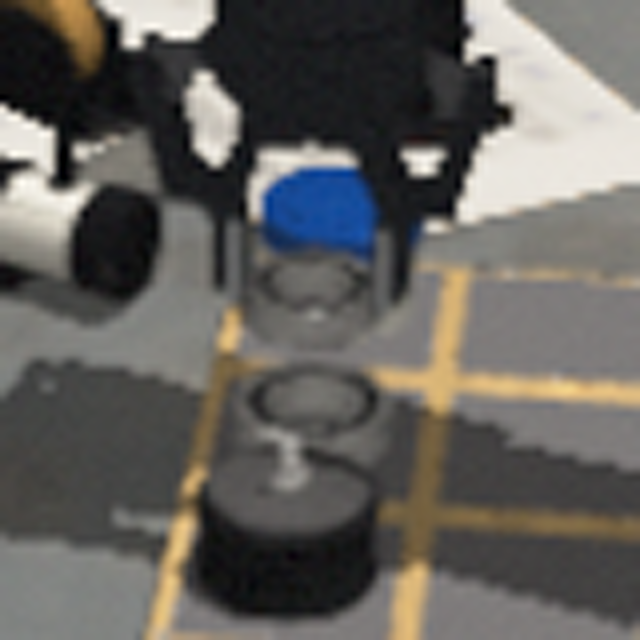

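Run:
```python
from h import *
st=readout.read_state(); chk(); im=read_camera('wrist'); 
a=np.linspace(0,2*np.pi,61)
big=cv2.resize(im[165:310,190:330],None,fx=5,fy=5,interpolation=cv2.INTER_CUBIC)
for c,r,z,col in [((.6352,-.1702),.031,.038,(255,0,0)),((.6355,st['tool_pos'][1]-.0054),.026,.037+st['tool_pos'][2]+.0086,(0,255,0))]:
    p=w2pix('wrist',np.c_[c[0]+r*np.cos(a),c[1]+r*np.sin(a),0*a+z],st); cv2.polylines(big,[((p-[190,165]+.5)*5).astype(int)],True,col,1)
save(big,'w18.png')
```

```text
cmd [ 6.3450e-01 -1.6480e-01  4.4000e-02  8.9996e+01] meas [ 0.6346 -0.165   0.0444] psi 89.98 t 18.33 w 0.559 F [-1.3 -0.3 -3.6]
```

View pics/w18.png

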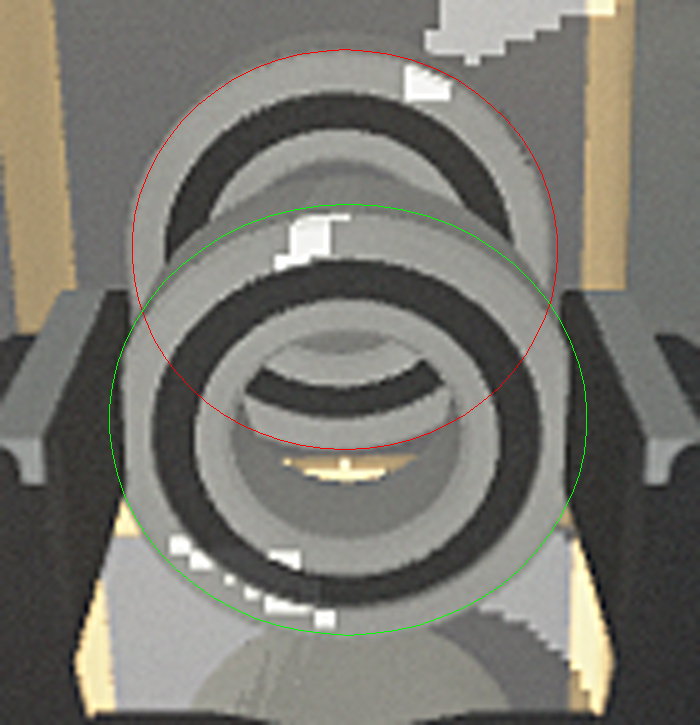

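Call:
apply_moves --plan '[[[0,-0.001,0.004,0,0,0,1],[0,-0.001,0.011,0,0,0,1],[0,-0.001,0.018,0,0,0,1],[0,-0.001,0.024,0,0,0,1],[0,-0.001,0.028,0,0,0,1],[0,-0.001,0.031,0,0,0,1],[0,-0.001,0.032,0,0,0,1],[0,-0.001,0.032,0,0,0,1]]]'

```text
time: 19.05
tool_pos: [0.6331, -0.1648, 0.0114]
tcp_rot: [-2.221, -2.221, 0.001]
wrist_force: [0.8, 0.2, -3.3]
width: 0.566
```

Call:
apply_moves --plan '[[[0,0,0,0,0,0,1],[0,0,0,0,0,0,1],[0,0,0,0,0,0,1],[0,0,0.001,0,0,0,1],[0,0,0.002,0,0,0,1],[0,0,0.003,0,0,0,1],[0,0,0.004,0,0,0,1],[0,0,0.004,0,0,0,1]]]'

```text
time: 19.72
tool_pos: [0.6334, -0.1649, 0.0078]
tcp_rot: [-2.222, -2.221, 0.0]
wrist_force: [0.2, 0.2, -2.4]
width: 0.559
```

Run:
```python
from h import *
done([0,-.001,.032],0);done([0,0,.004],0)
for i in range(3): read_camera('wrist');chk()
im=read_camera('side'); save(im,'sd19.png',(210,100,290,180),8)
im=read_camera('scene'); save(im,'sc19.png',(260,130,360,200),8)
```

```text
cmd [ 6.3350e-01 -1.6480e-01  1.2000e-02  8.9996e+01] meas [ 0.6334 -0.1649  0.0078] psi 89.99 t 19.72 w 0.559 F [ 0.2  0.2 -2.4]
cmd [ 6.3350e-01 -1.6480e-01  8.0000e-03  8.9996e+01] meas [ 0.6334 -0.1649  0.0078] psi 89.99 t 19.72 w 0.559 F [ 0.2  0.2 -2.4]
cmd [ 6.3350e-01 -1.6480e-01  8.0000e-03  8.9996e+01] meas [ 0.6333 -0.1648  0.0078] psi 89.99 t 19.77 w 0.559 F [ 0.5 -0.4 -3.3]
cmd [ 6.3350e-01 -1.6480e-01  8.0000e-03  8.9996e+01] meas [ 0.6333 -0.1648  0.0078] psi 89.99 t 19.82 w 0.558 F [-0.1 -0.4 -3.5]
cmd [ 6.3350e-01 -1.6480e-01  8.0000e-03  8.9996e+01] meas [ 0.6334 -0.1648  0.0079] psi 89.99 t 19.87 w 0.561 F [-0.3  0.4 -3.3]
```

View pics/sc19.png

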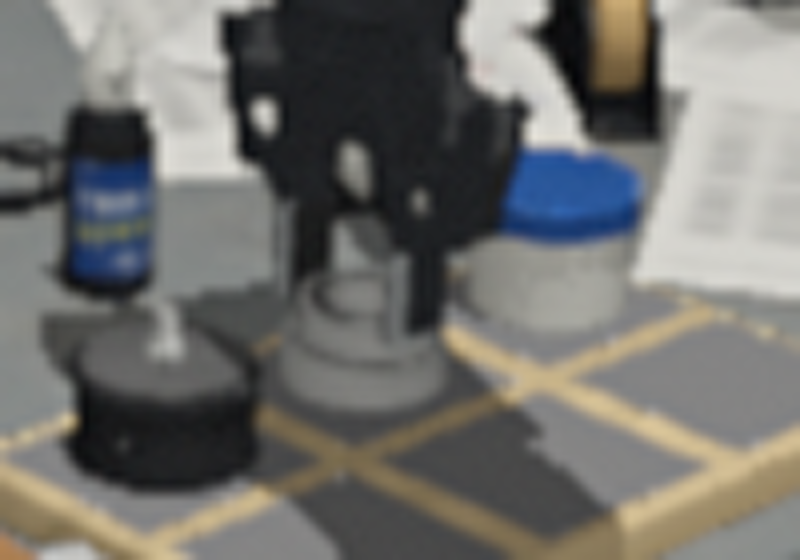

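Just above contact. I'll lower another 1 mm, then open.

Call:
apply_moves --plan '[[[0,0,0.0005,0,0,0,1],[0,0,0.001,0,0,0,1],[0,0,0.001,0,0,0,1],[0,0,0.001,0,0,0,0.1],[0,0,0.001,0,0,0,-0.1],[0,0,0.001,0,0,0,-0.2],[0,0,0.001,0,0,0,-0.4],[0,0,0.001,0,0,0,-0.6]]]'

```text
time: 20.63
tool_pos: [0.634, -0.165, 0.007]
tcp_rot: [2.221, 2.221, 0.001]
wrist_force: [-0.4, -0.3, 0.6]
width: 0.797
```

Call:
apply_moves --plan '[[[0,0,0,0,0,0,-1],[0,0,0,0,0,0,-1],[0,0,0,0,0,0,-1],[0,0,-0.005,0,0,0,-1],[0,0,-0.02,0,0,0,-1],[0,0,-0.05,0,0,0,-1],[0,0,-0.09,0,0,0,-1],[0,0,-0.12,0,0,0,-1]]]'

```text
time: 21.3
tool_pos: [0.6338, -0.1649, 0.1295]
tcp_rot: [2.221, 2.221, 0.001]
wrist_force: [0.7, -0.9, 0.8]
width: 1.0
```

Run:
```python
from h import *
done([0,0,.001],0);done([0,0,-.12],0)
im=read_camera('side'); save(im,'sd20.png',(210,100,290,180),8)
im=read_camera('scene'); save(im,'sc20.png',(260,130,360,200),8)
# relay pose: psi 66.5 or 156.5; view target
go((.55,-.10,.17,66))
```

```text
cmd [ 6.3350e-01 -1.6480e-01  7.0000e-03  8.9996e+01] meas [ 0.6338 -0.1649  0.1295] psi 89.99 t 21.3 w 1.0 F [ 0.7 -0.9  0.8]
cmd [ 0.6335 -0.1648  0.127  89.996 ] meas [ 0.6338 -0.1649  0.1295] psi 89.99 t 21.3 w 1.0 F [ 0.7 -0.9  0.8]
shift [ 0.0648 -0.0835 -0.043 ] tz 0.1333 dist rows 2.7
```

View pics/sc20.png

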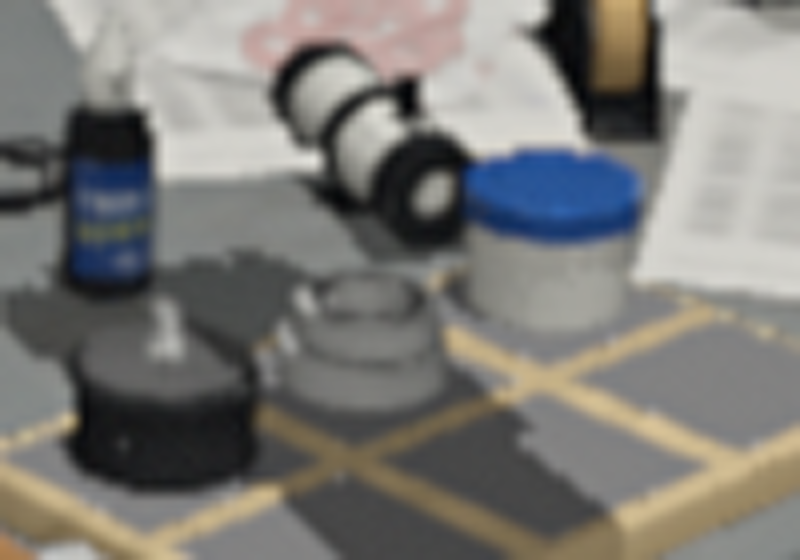

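View pics/sd20.png

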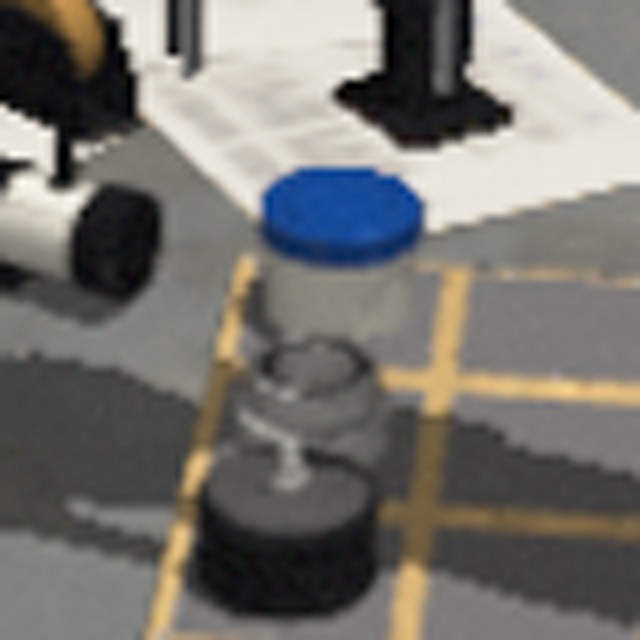

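Call:
apply_moves --plan '[[[-0.01,0,-0.01,0,0,0,-1],[-0.025,0,-0.02,0,0,0,-1],[-0.04,0,-0.03,0,0,0,-1],[-0.05,0,-0.035,0,0,0,-1],[-0.058,0,-0.04,0,0,0,-1],[-0.06,0,-0.04,0,0,0,-1],[-0.06,0,-0.04,0,0,0,-1],[-0.06,0,-0.04,0,0,0,-1]]]'

```text
time: 22.07
tool_pos: [0.6329, -0.2248, 0.166]
tcp_rot: [-2.221, -2.219, 0.001]
wrist_force: [-0.6, 0.6, -0.9]
width: 1.003
```

Run:
```python
from h import *
import pickle
done([-.06,0,-.04],0)
for i in range(6): read_camera('wrist')
st=readout.read_state();im=read_camera('wrist');chk();pickle.dump(st,open('pics/w21.pkl','wb'));np.save('pics/w21.npy',im); save(im,'w21.png',(195,60,325,190),6)
```

```text
cmd [ 0.6335 -0.2248  0.167  89.996 ] meas [ 0.6329 -0.2248  0.166 ] psi 89.95 t 22.07 w 1.003 F [-0.6  0.6 -0.9]
cmd [ 0.6335 -0.2248  0.167  89.996 ] meas [ 0.6334 -0.2243  0.1668] psi 90.03 t 22.42 w 1.0 F [-0.4  0.1  0.3]
```

View pics/w21.png

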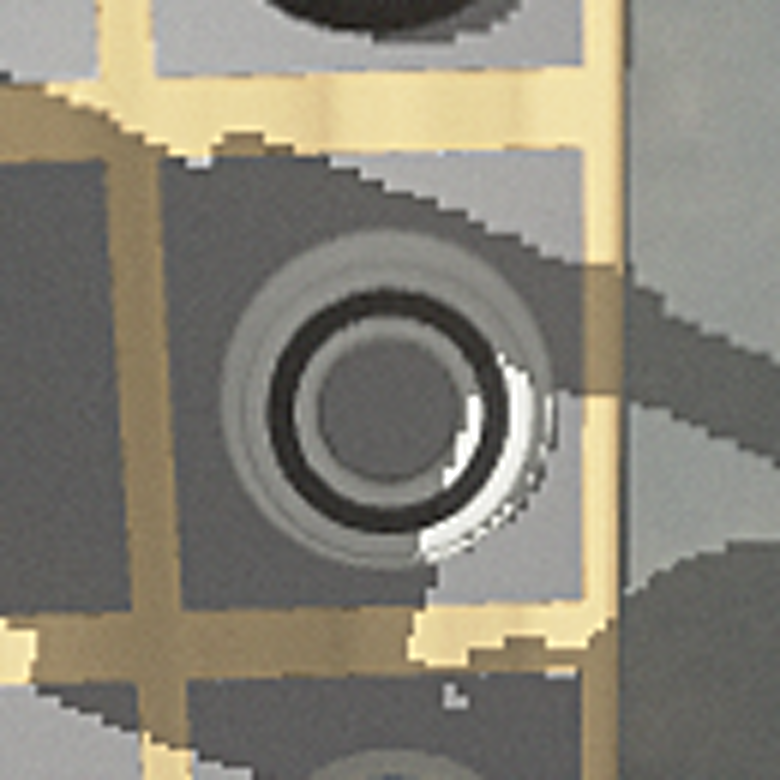

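Run:
```python
from h import *
import pickle
st=pickle.load(open('pics/w21.pkl','rb'))
f=lambda u,v,z:pix2w('wrist',[[u/6+195,v/6+60]],z,st)[0].round(4)
print('big',f(387,399,.038),'small',f(388.5,411,.053),f(388.5,411,.051))
sq=np.array([f(*p,.022) for p in [(160,158),(583,148),(583,602),(180,608)]]);print(sq.mean(0))
go((.6265,.2045,.17,66),(.35+.25,-.05,.17,80))
```

```text
big [ 0.6351 -0.1702  0.038 ] small [ 0.6353 -0.1717  0.053 ] [ 0.6353 -0.1718  0.051 ]
[ 0.6331 -0.1682  0.022 ]
shift [ 0.4293 -0.007  -0.003 ] tz 0.1333 dist rows 10.3
shift [ 0.1748 -0.0335 -0.003 ] tz 0.0555 dist rows 4.3
```

Run:
```python
from h import *
go((.61,.0,.17,123),(.6219,.2065,.12,156.5))
```

```text
shift [ 0.2248 -0.0235 -0.003 ] tz -0.1834 dist rows 5.4
shift [ 0.4313 -0.0116  0.047 ] tz -0.3695 dist rows 10.4
```

Call:
apply_moves --plan '[[[0.015,0,-0.003,0,0,-0.015,-1],[0.045,0,-0.003,0,0,-0.035,-1],[0.08,0,-0.003,0,0,-0.06,-1],[0.118,0,-0.003,0,0,-0.09,-1],[0.156,0,-0.003,0,0,-0.125,-1],[0.194,0,-0.003,0,0,-0.16,-1],[0.232,0,-0.003,0,0,-0.195,-1],[0.27,0,-0.003,0,0,-0.23,-1]]]'

```text
time: 23.08
tool_pos: [0.6332, 0.0472, 0.1702]
tcp_rot: [1.285, 2.866, 0.0]
wrist_force: [1.5, -0.6, -1.1]
width: 1.002
```

Run:
```python
from h import *
done([.27,0,-.003],-.23); go((.6219,.2065,.12,156.5))
```

```text
cmd [6.33500e-01 4.52000e-02 1.70000e-01 1.31396e+02] meas [0.6332 0.0472 0.1702] psi 131.71 t 23.08 w 1.002 F [ 1.5 -0.6 -1.1]
shift [0.1287 0.098  0.05  ] tz -0.1395 dist rows 4.1
```

Call:
apply_moves --plan '[[[0.03,0.023,0.012,0,0,-0.035,-1],[0.06,0.046,0.023,0,0,-0.07,-1],[0.088,0.068,0.034,0,0,-0.1,-1],[0.108,0.082,0.042,0,0,-0.125,-1],[0.12,0.092,0.047,0,0,-0.1395,-1],[0.127,0.097,0.05,0,0,-0.1395,-1],[0.1287,0.098,0.05,0,0,-0.1395,-1],[0.1287,0.098,0.05,0,0,-0.1395,-1]]]'

```text
time: 23.75
tool_pos: [0.6222, 0.2061, 0.1202]
tcp_rot: [0.641, 3.075, -0.001]
wrist_force: [0.7, 0.1, -0.3]
width: 0.997
```

Run:
```python
from h import *
import pickle
done([.1287,.098,.05],-.1395)
for i in range(6): read_camera('wrist')
st=readout.read_state();im=read_camera('wrist');chk(); 
s=2
big=cv2.resize(im,None,fx=1.5,fy=1.5,interpolation=cv2.INTER_CUBIC)
def sq(c,r,z,n,ph,col):
    a=np.arange(n)*2*np.pi/n+np.radians(ph); p=w2pix('wrist',np.c_[c[0]+r*np.cos(a),c[1]+r*np.sin(a),0*a+z],st); cv2.polylines(big,[(p*1.5).astype(int)],True,col,1)
sq((.6265,.2045),.0205,.061,4,21.5,(255,0,0)); sq((.5437,.1591),.014,.035,6,3,(255,0,0))
save(big,'w22.png')
```

```text
cmd [6.21900e-01 2.06500e-01 1.20000e-01 1.56506e+02] meas [0.6222 0.2061 0.1202] psi 156.44 t 23.75 w 0.997 F [ 0.7  0.1 -0.3]
cmd [6.21900e-01 2.06500e-01 1.20000e-01 1.56506e+02] meas [0.6224 0.2055 0.1205] psi 156.41 t 24.1 w 1.0 F [-0.2  1.3 -0.1]
```

View pics/w22.png

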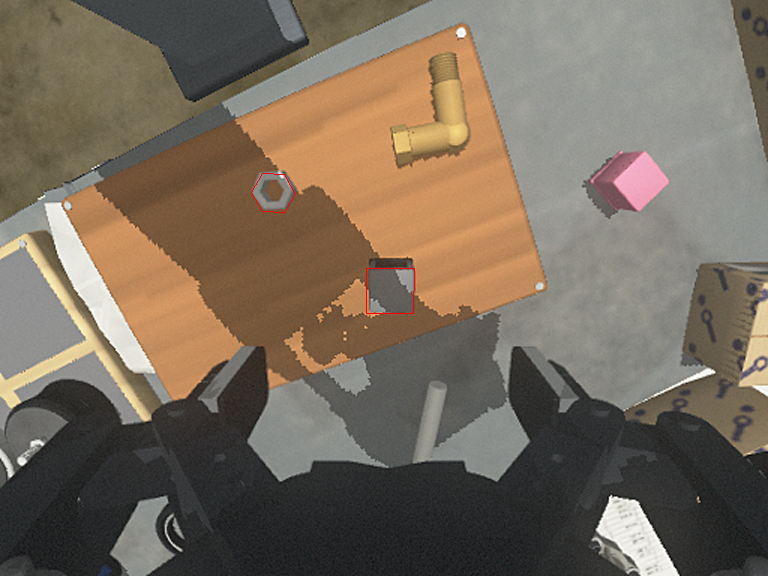

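The grey block at (390,290), on the brown board, is the relay. The pink one at (638,180) is off the board and is the decoy. The overlay fits, so I'm descending.

Call:
apply_moves --plan '[[[0,0,0.015,0,0,0,-1],[0,0,0.04,0,0,0,-1],[0,0,0.065,0,0,0,-1],[0,0,0.085,0,0,0,-1],[0,0,0.1,0,0,0,-1],[0,0,0.112,0,0,0,-1],[0,0,0.118,0,0,0,-1],[0,0,0.119,0,0,0,-1]]]'

```text
time: 24.77
tool_pos: [0.621, 0.206, -0.0004]
tcp_rot: [-0.64, -3.074, 0.002]
wrist_force: [-0.1, 0.5, -1.1]
width: 0.999
```

Call:
apply_moves --plan '[[[0,0,0,0,0,0,-0.8],[0,0,0,0,0,0,-0.3],[0,0,0,0,0,0,0.1],[0,0,0,0,0,0,0.3],[0,0,0,0,0,0,0.5],[0,0,0,0,0,0,1],[0,0,0,0,0,0,1],[0,0,0,0,0,0,1]]]' --force 40

```text
time: 25.43
tool_pos: [0.6228, 0.2068, 0.0021]
tcp_rot: [0.639, 3.074, 0.001]
wrist_force: [-0.4, -0.0, 5.3]
width: 0.322
```

Run:
```python
from h import *
done([0,0,.119],0)
im=read_camera('wrist');save(im,'w23.png',s=1.5)
im=read_camera('side'); save(im,'sd23.png',(190,150,290,240),7)
```

```text
cmd [6.21900e-01 2.06500e-01 1.00000e-03 1.56506e+02] meas [0.6228 0.2068 0.0021] psi 156.5 t 25.43 w 0.322 F [-0.4 -0.   5.3]
```

View pics/w23.png

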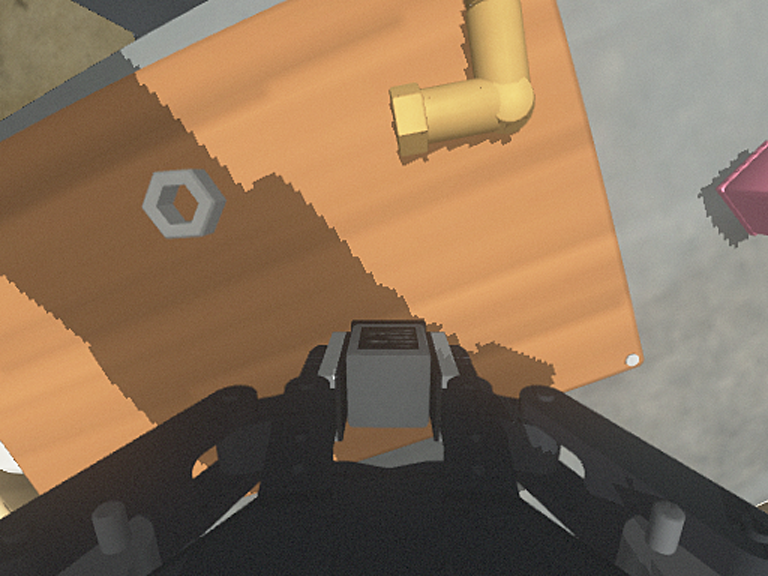

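View pics/sd23.png

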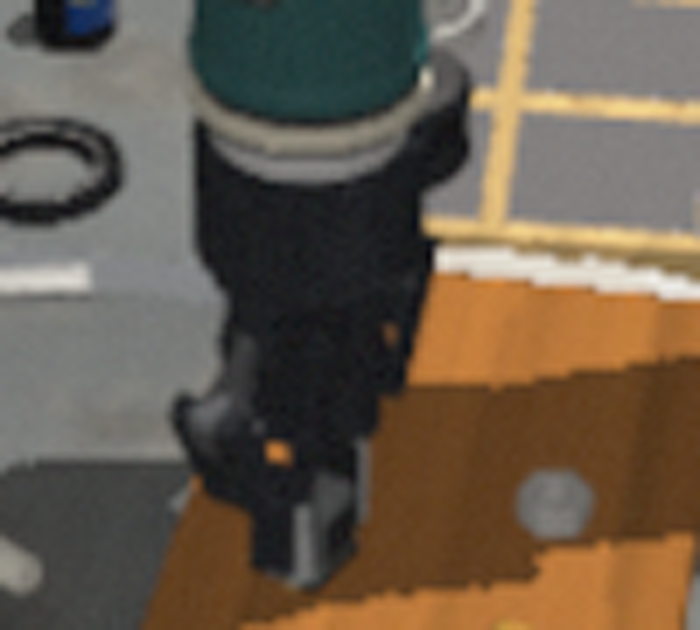

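Call:
apply_moves --plan '[[[0,0,-0.004,0,0,0,1],[0,0,-0.012,0,0,0,1],[0,0,-0.025,0,0,0,1],[0,0,-0.045,0,0,0,1],[0,0,-0.07,0,0,0,1],[0,0,-0.095,0,0,0,1],[0,0,-0.115,0,0,0,1],[0,0,-0.12,0,0,0,1]]]' --force 50

```text
time: 26.2
tool_pos: [0.6249, 0.2074, 0.1268]
tcp_rot: [0.638, 3.069, 0.006]
wrist_force: [0.9, -0.1, 0.3]
width: 0.319
```

Run:
```python
from h import *
done([0,0,-.12],0)
im=read_camera('wrist');save(im,'w24.png',s=1.5); go((.585,-.05,.121,170),(.5413,-.272,.121,181.4))
```

```text
cmd [6.21900e-01 2.06500e-01 1.21000e-01 1.56506e+02] meas [0.6249 0.2074 0.1268] psi 156.5 t 26.2 w 0.319 F [ 0.9 -0.1  0.3]
shift [-0.0684 -0.25    0.    ] tz -0.075 dist rows 6.2
shift [-0.1168 -0.471   0.    ] tz -0.1383 dist rows 11.6
```

View pics/w24.png

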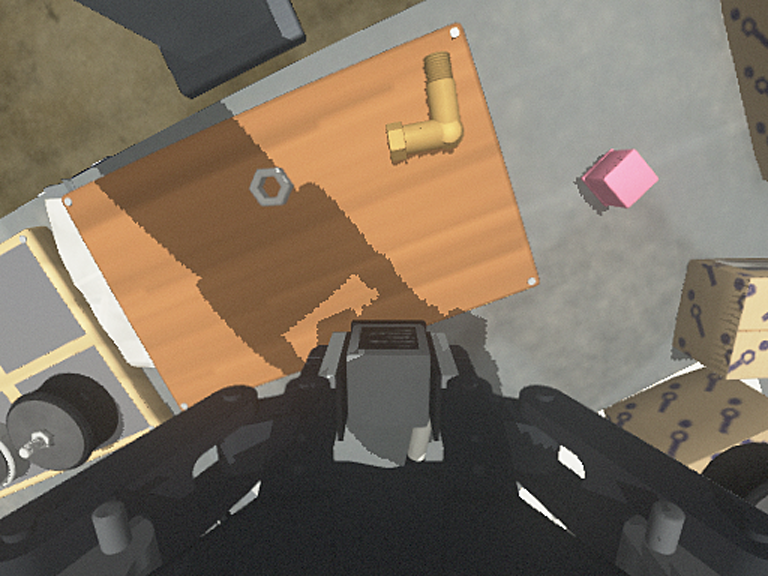

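Call:
apply_moves --plan '[[[-0.006,-0.02,0,0,0,-0.006,1],[-0.014,-0.055,0,0,0,-0.015,1],[-0.023,-0.092,0,0,0,-0.025,1],[-0.032,-0.13,0,0,0,-0.035,1],[-0.042,-0.169,0,0,0,-0.045,1],[-0.052,-0.208,0,0,0,-0.056,1],[-0.061,-0.246,0,0,0,-0.067,1],[-0.07,-0.284,0,0,0,-0.078,1]]]'

```text
time: 26.92
tool_pos: [0.571, -0.0834, 0.1195]
tcp_rot: [-0.256, -3.129, -0.0]
wrist_force: [1.0, 0.9, 0.0]
width: 0.321
```

Run:
```python
from h import *
done([-.07,-.284,0],-.078); go((.5413,-.272,.10,181.4))
```

```text
cmd [ 5.72900e-01 -8.18000e-02  1.21000e-01  1.70546e+02] meas [ 0.571  -0.0834  0.1195] psi 170.65 t 26.92 w 0.321 F [1.  0.9 0. ]
shift [-1.000e-04 -1.928e-01  2.100e-02] tz -0.0603 dist rows 4.7
```

Call:
apply_moves --plan '[[[0,-0.037,0.003,0,0,-0.012,1],[0,-0.074,0.006,0,0,-0.025,1],[0,-0.11,0.01,0,0,-0.038,1],[0,-0.142,0.014,0,0,-0.05,1],[0,-0.167,0.017,0,0,-0.0603,1],[0,-0.183,0.02,0,0,-0.0603,1],[0,-0.191,0.021,0,0,-0.0603,1],[0,-0.1928,0.021,0,0,-0.0603,1]]]'

```text
time: 27.58
tool_pos: [0.5397, -0.2728, 0.0983]
tcp_rot: [0.035, -3.139, -0.002]
wrist_force: [-0.1, 0.9, -0.4]
width: 0.324
```

Run:
```python
from h import *
done([0,-.1928,.021],-.0603)
for i in range(8): read_camera('wrist')
chk();st=readout.read_state();im=read_camera('wrist')
big=cv2.resize(im,None,fx=1.5,fy=1.5,interpolation=cv2.INTER_CUBIC)
for c in [(.5455,-.272)]:
  a=np.array([(-.04,-.043),(-.04,.043),(.04,.043),(.04,-.043)])@R.from_euler('z',1.4,degrees=True).as_matrix()[:2,:2].T+c
  p=w2pix('wrist',np.c_[a,np.full(4,.022)],st);cv2.polylines(big,[(p*1.5).astype(int)],True,(255,0,0),1)
save(big,'w25.png')
im=read_camera('side'); save(im,'sd25.png',(200,80,320,180),6)
```

```text
cmd [ 5.412e-01 -2.720e-01  1.000e-01  1.814e+02] meas [ 0.5397 -0.2728  0.0983] psi 181.27 t 27.58 w 0.324 F [-0.1  0.9 -0.4]
cmd [ 5.412e-01 -2.720e-01  1.000e-01  1.814e+02] meas [ 0.5416 -0.2711  0.1002] psi 181.47 t 27.98 w 0.321 F [-0.6 -0.2 -0.7]
```

View pics/w25.png

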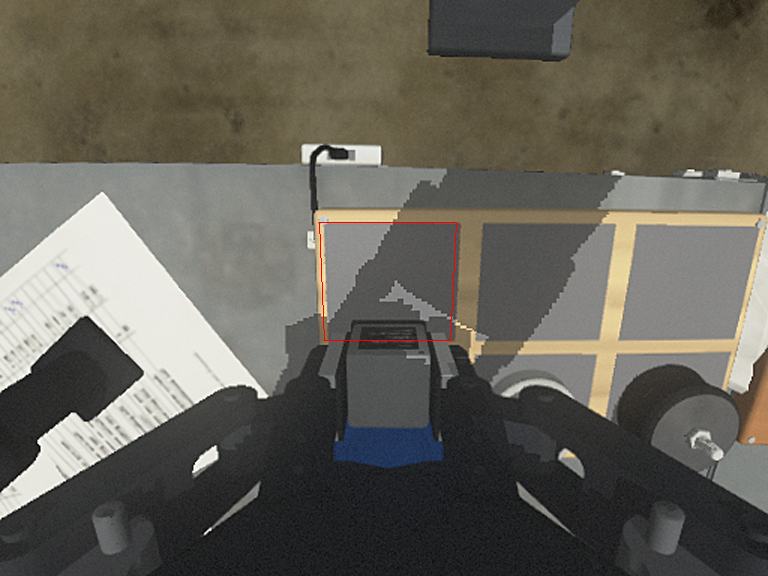

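View pics/sd25.png

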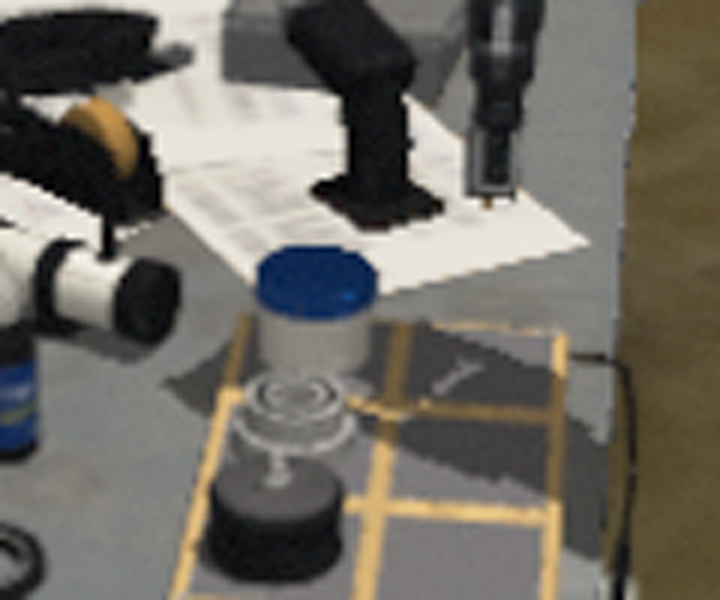

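Call:
apply_moves --plan '[[[0,0,0.01,0,0,0,1],[0,0,0.03,0,0,0,1],[0,0,0.05,0,0,0,1],[0,0,0.067,0,0,0,1],[0,0,0.079,0,0,0,1],[0,0,0.087,0,0,0,1],[0,0,0.091,0,0,0,1],[0,0,0.092,0,0,0,1]]]'

```text
time: 28.75
tool_pos: [0.5408, -0.2718, 0.0072]
tcp_rot: [0.038, -3.14, -0.001]
wrist_force: [0.3, -0.1, -0.2]
width: 0.318
```

Call:
apply_moves --plan '[[[0,0,0,0,0,0,1],[0,0,0,0,0,0,1],[0,0,0,0,0,0,1],[0,0,0.002,0,0,0,1],[0,0,0.004,0,0,0,1],[0,0,0.005,0,0,0,1],[0,0,0.006,0,0,0,1],[0,0,0.006,0,0,0,1]]]'

```text
time: 29.42
tool_pos: [0.5412, -0.2721, 0.0022]
tcp_rot: [0.038, -3.141, -0.0]
wrist_force: [-1.4, 0.6, 1.8]
width: 0.316
```

Run:
```python
from h import *
done([0,0,.098],0)
for i in range(3): read_camera('scene')
chk(); im=read_camera('scene'); save(im,'sc26.png',(290,120,400,210),7)
```

```text
cmd [ 5.412e-01 -2.720e-01  2.000e-03  1.814e+02] meas [ 0.5412 -0.2721  0.0022] psi 181.4 t 29.42 w 0.316 F [-1.4  0.6  1.8]
cmd [ 5.412e-01 -2.720e-01  2.000e-03  1.814e+02] meas [ 0.5412 -0.272   0.0022] psi 181.39 t 29.57 w 0.32 F [-2.2  0.   3. ]
```

View pics/sc26.png

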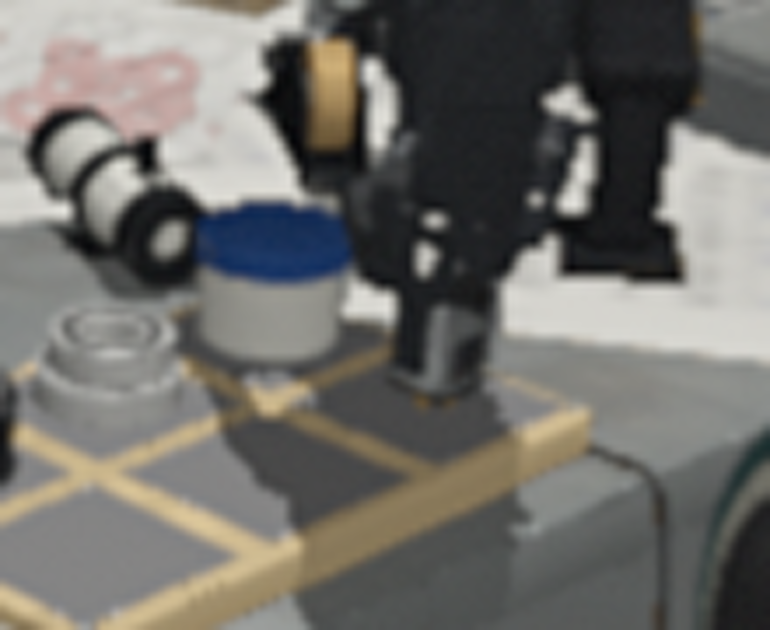

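Call:
apply_moves --plan '[[[0,0,0,0,0,0,0.3],[0,0,0,0,0,0,0.1],[0,0,0,0,0,0,-0.2],[0,0,0,0,0,0,-0.5],[0,0,0,0,0,0,-0.7],[0,0,0,0,0,0,-0.7],[0,0,-0.01,0,0,0,-0.7],[0,0,-0.03,0,0,0,-0.7]]]'

```text
time: 30.28
tool_pos: [0.5386, -0.2706, 0.0298]
tcp_rot: [0.038, -3.136, -0.005]
wrist_force: [-0.4, -0.0, -0.0]
width: 0.856
```

Call:
apply_moves --plan '[[[0,0,-0.02,0,0,0,-0.7],[0,0,-0.05,0,0,0,-1],[0,0,-0.08,0,0,0,-1],[0,0,-0.1,0,0,0,-1],[0,0,-0.11,0,0,0,-1],[0,0,-0.11,0,0,0,-1],[0,0,-0.11,0,0,0,-1],[0,0,-0.11,0,0,0,-1]]]'

```text
time: 30.95
tool_pos: [0.5399, -0.2714, 0.1401]
tcp_rot: [0.038, -3.139, -0.002]
wrist_force: [-0.7, 0.2, -0.4]
width: 0.998
```

Run:
```python
from h import *
done([0,0,-.03],0);done([0,0,-.11],0)
for i in range(3): read_camera('scene')
chk(); im=read_camera('scene'); save(im,'sc27.png',(290,120,400,210),7);im=read_camera('wrist'); save(im,'w27.png',s=1.5)
# nut grasp: psi options
for psi in (63,123): 
  t=np.radians(psi); print(psi,(.5437+.0045*np.cos(t),.1591+.0045*np.sin(t)))
go((.5413,.163,.142,123),(.5457,.163,.142,63))
```

```text
cmd [ 5.412e-01 -2.720e-01  3.200e-02  1.814e+02] meas [ 0.5399 -0.2714  0.1401] psi 181.39 t 30.95 w 0.998 F [-0.7  0.2 -0.4]
cmd [ 5.412e-01 -2.720e-01  1.420e-01  1.814e+02] meas [ 0.5399 -0.2714  0.1401] psi 181.39 t 30.95 w 0.998 F [-0.7  0.2 -0.4]
cmd [ 5.412e-01 -2.720e-01  1.420e-01  1.814e+02] meas [ 0.5399 -0.2713  0.1397] psi 181.39 t 31.1 w 1.001 F [-0.8  0.5  0.6]
63 (np.float64(0.5457429572488279), np.float64(0.16310952935884765))
123 (np.float64(0.5412491243424323), np.float64(0.1628740175557544))
shift [-0.0107  0.4349  0.    ] tz 0.3244 dist rows 10.4
shift [-0.0151  0.4348  0.    ] tz 0.6578 dist rows 10.4
```

View pics/sc27.png

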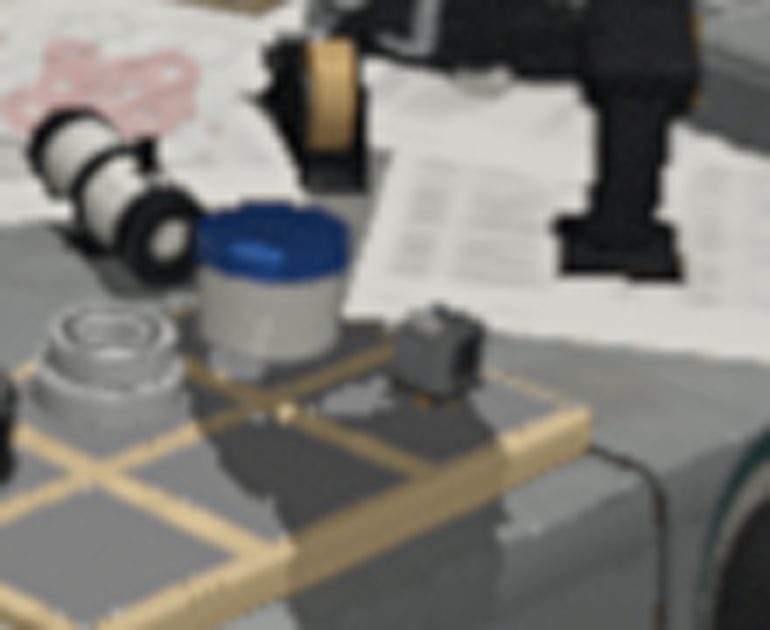

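View pics/w27.png

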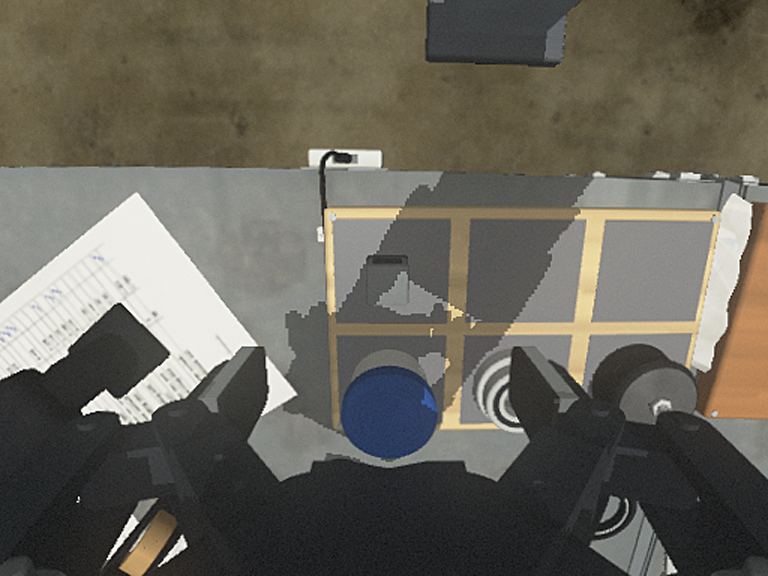

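Call:
apply_moves --plan '[[[0,0.02,0,0,0,0.02,-1],[-0.002,0.055,0,0,0,0.05,-1],[-0.003,0.093,0,0,0,0.085,-1],[-0.004,0.131,0,0,0,0.12,-1],[-0.005,0.17,0,0,0,0.155,-1],[-0.006,0.21,0,0,0,0.19,-1],[-0.007,0.25,0,0,0,0.22,-1],[-0.008,0.288,0,0,0,0.25,-1]]]'

```text
time: 31.87
tool_pos: [0.5415, 0.0181, 0.1415]
tcp_rot: [-1.174, -2.913, 0.0]
wrist_force: [0.6, -0.4, -0.1]
width: 0.999
```

Run:
```python
from h import *
done([-.008,.288,0],.25); go((.5413,.163,.10,123))
```

```text
cmd [5.422e-01 1.610e-02 1.420e-01 1.364e+02] meas [0.5415 0.0181 0.1415] psi 136.12 t 31.87 w 0.999 F [ 0.6 -0.4 -0.1]
shift [0.102  0.1058 0.042 ] tz 0.0744 dist rows 3.7
```

Call:
apply_moves --plan '[[[0.025,0.025,0.008,0,0,0.02,-1],[0.05,0.052,0.018,0,0,0.04,-1],[0.072,0.075,0.028,0,0,0.06,-1],[0.088,0.091,0.036,0,0,0.0744,-1],[0.097,0.101,0.04,0,0,0.0744,-1],[0.101,0.105,0.042,0,0,0.0744,-1],[0.102,0.1058,0.042,0,0,0.0744,-1],[0.102,0.1058,0.042,0,0,0.0744,-1]]]'

```text
time: 32.53
tool_pos: [0.5414, 0.1624, 0.1]
tcp_rot: [1.498, 2.761, -0.001]
wrist_force: [0.3, 0.6, 0.1]
width: 1.0
```

Run:
```python
from h import *
done([.102,.1058,.042],.0744)
for i in range(7): read_camera('wrist')
chk();st=readout.read_state();im=read_camera('wrist')
big=cv2.resize(im,None,fx=1.5,fy=1.5,interpolation=cv2.INTER_CUBIC)
a=np.arange(6)*np.pi/3+np.radians(3); p=w2pix('wrist',np.c_[.5437+.014*np.cos(a),.1591+.014*np.sin(a),0*a+.035],st); cv2.polylines(big,[(p*1.5).astype(int)],True,(255,0,0),1)
save(big,'w28.png')
save(im,'w28c.png',(220,160,300,230),8)
```

```text
cmd [5.41300e-01 1.63100e-01 1.00000e-01 1.23008e+02] meas [0.5414 0.1624 0.1   ] psi 123.05 t 32.53 w 1.0 F [0.3 0.6 0.1]
cmd [5.41300e-01 1.63100e-01 1.00000e-01 1.23008e+02] meas [0.5416 0.1623 0.1004] psi 122.94 t 32.88 w 1.0 F [-1.1 -0.3  0.5]
```

View pics/w28.png

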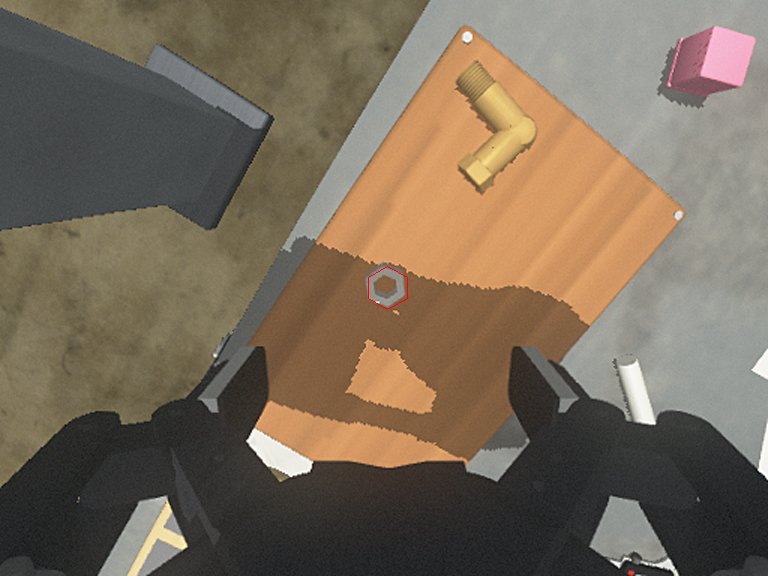

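View pics/w28c.png

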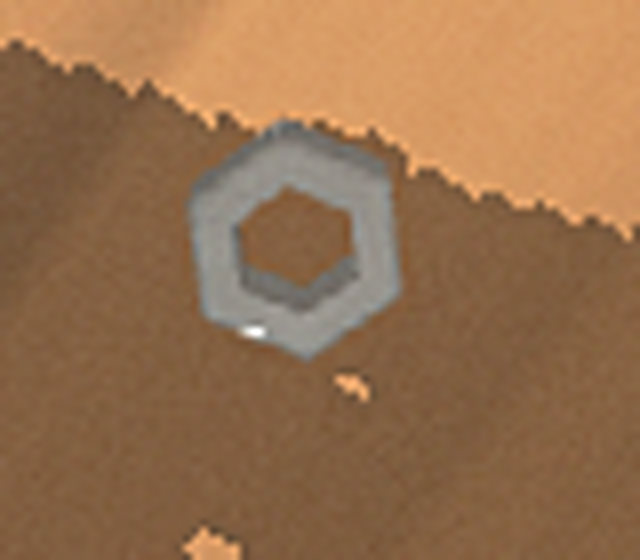

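Run:
```python
from h import *
sync(); go((.5409,.1626,-.005,128.5))
```

```text
sync [0.5415 0.1624 0.1003] 122.95
shift [ 0.0005 -0.0004  0.1053] tz -0.0308 dist rows 2.5
```

Call:
apply_moves --plan '[[[0,0,0.012,0,0,-0.01,-1],[0,0,0.035,0,0,-0.02,-1],[0,0,0.058,0,0,-0.0308,-1],[0,0,0.077,0,0,-0.0308,-1],[0,0,0.09,0,0,-0.0308,-1],[0,0,0.099,0,0,-0.0308,-1],[0,0,0.104,0,0,-0.0308,-1],[0,0,0.105,0,0,-0.0308,-1]]]'

```text
time: 33.6
tool_pos: [0.541, 0.1629, -0.0057]
tcp_rot: [-1.364, -2.829, 0.001]
wrist_force: [0.6, 0.2, -0.6]
width: 1.002
```

Call:
apply_moves --plan '[[[0,0,0,0,0,0,-0.7],[0,0,0,0,0,0,-0.3],[0,0,0,0,0,0,0.1],[0,0,0,0,0,0,0.3],[0,0,0,0,0,0,0.5],[0,0,0,0,0,0,1],[0,0,0,0,0,0,1],[0,0,0,0,0,0,1]]]' --force 30

```text
time: 34.27
tool_pos: [0.5419, 0.1632, -0.0042]
tcp_rot: [1.363, 2.829, 0.001]
wrist_force: [-0.8, -1.0, 6.2]
width: 0.265
```

Run:
```python
from h import *
done([0,0,.105],-.0308)
im=read_camera('wrist');save(im,'w29.png',(200,180,320,290),6)
```

```text
cmd [ 5.415000e-01  1.624000e-01 -4.700000e-03  1.284961e+02] meas [ 0.5419  0.1632 -0.0042] psi 128.55 t 34.27 w 0.265 F [-0.8 -1.   6.2]
```

View pics/w29.png

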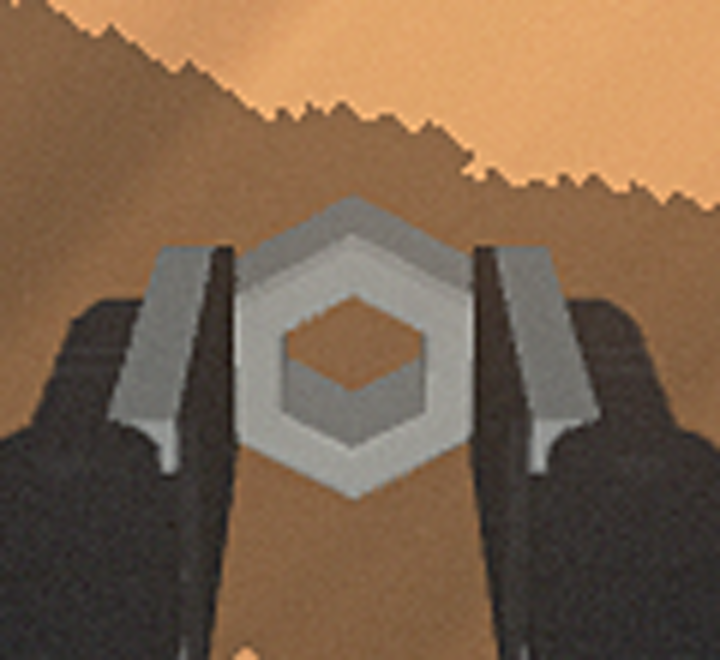

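Call:
apply_moves --plan '[[[0,0,-0.004,0,0,0,1],[0,0,-0.012,0,0,0,1],[0,0,-0.025,0,0,0,1],[0,0,-0.045,0,0,0,1],[0,0,-0.07,0,0,0,1],[0,0,-0.09,0,0,0,1],[0,0,-0.1,0,0,0,1],[0,0,-0.105,0,0,0,1]]]' --force 40

```text
time: 34.98
tool_pos: [0.543, 0.1635, 0.103]
tcp_rot: [1.362, 2.827, 0.005]
wrist_force: [0.0, 0.0, -0.0]
width: 0.252
```

Run:
```python
from h import *
T=dict(tool_pos=np.array([.5419,.1632,-.0042]),tcp_rot=np.array([1.363,2.829,.001]))
n=pix2w('wrist',[[354/6+200,366/6+180]],.035,T)[0];print(n, Rpsi(128.55).T@(n-T['tool_pos']))
done([0,0,-.105],0)
go((.541-.0045,-.0717,.10,181.4))
```

```text
[0.54366167 0.16100793 0.035     ] [-2.81220802e-03  1.16521242e-05 -3.92000000e-02]
cmd [5.415000e-01 1.624000e-01 1.003000e-01 1.284961e+02] meas [0.543  0.1635 0.103 ] psi 128.54 t 34.98 w 0.252 F [ 0.  0. -0.]
shift [-0.1801 -0.1496  0.0003] tz -0.2939 dist rows 5.6
```

Call:
apply_moves --plan '[[[-0.015,-0.013,0,0,0,-0.02,1],[-0.045,-0.037,0,0,0,-0.057,1],[-0.077,-0.064,0,0,0,-0.095,1],[-0.109,-0.09,0,0,0,-0.134,1],[-0.138,-0.114,0,0,0,-0.173,1],[-0.162,-0.134,0,0,0,-0.212,1],[-0.176,-0.145,0,0,0,-0.25,1],[-0.1807,-0.1488,0,0,0,-0.285,1]]]'

```text
time: 35.65
tool_pos: [0.5364, -0.0743, 0.0991]
tcp_rot: [-0.016, -3.14, 0.001]
wrist_force: [0.7, 0.1, -0.1]
width: 0.259
```

Run:
```python
from h import *
done([-.1807,-.1488,0],-.285)
for i in range(9): read_camera('wrist')
chk();st=readout.read_state();im=read_camera('wrist')
big=cv2.resize(im,None,fx=1.5,fy=1.5,interpolation=cv2.INTER_CUBIC)
a=np.array([(-.04,-.043),(-.04,.043),(.04,.043),(.04,-.043)])@R.from_euler('z',1.4,degrees=True).as_matrix()[:2,:2].T+(.541,-.0717)
p=w2pix('wrist',np.c_[a,np.full(4,.022)],st);cv2.polylines(big,[(p*1.5).astype(int)],True,(255,0,0),1)
save(big,'w30.png');
```

```text
cmd [ 5.375000e-01 -7.160000e-02  1.003000e-01  1.797961e+02] meas [ 0.5364 -0.0743  0.0991] psi 179.43 t 35.65 w 0.259 F [ 0.7  0.1 -0.1]
cmd [ 5.375000e-01 -7.160000e-02  1.003000e-01  1.797961e+02] meas [ 0.5374 -0.0701  0.0998] psi 179.27 t 36.1 w 0.258 F [ 0.  -0.5 -0.2]
```

View pics/w30.png

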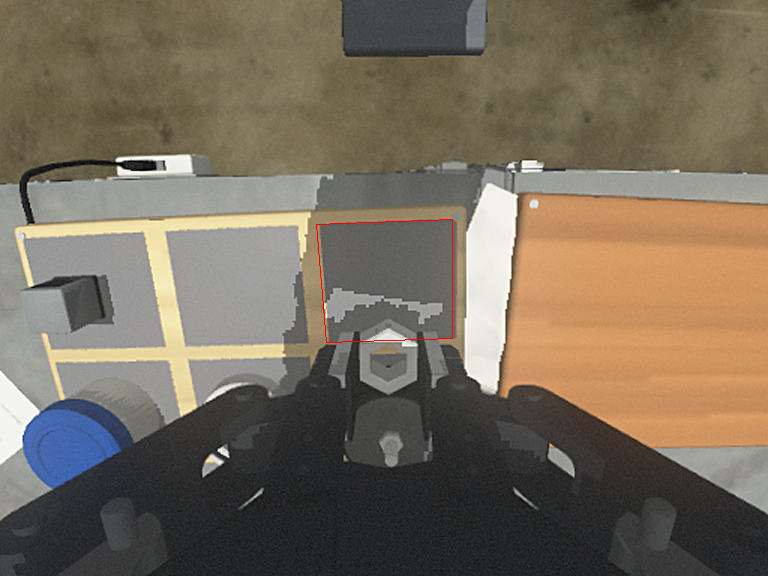

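Call:
apply_moves --plan '[[[0,0,0.01,0,0,0,1],[0,0,0.03,0,0,0,1],[0,0,0.05,0,0,0,1],[0,0,0.068,0,0,0,1],[0,0,0.082,0,0,0,1],[0,0,0.091,0,0,0,1],[0,0,0.096,0,0,0,1],[0,0,0.098,0,0,0,1]]]'

```text
time: 36.82
tool_pos: [0.5368, -0.0707, 0.0008]
tcp_rot: [-0.02, -3.14, -0.0]
wrist_force: [-0.6, -0.1, -0.7]
width: 0.256
```

Call:
apply_moves --plan '[[[0,0,0,0,0,0,1],[0,0,0,0,0,0,1],[0,0,0,0,0,0,1],[0,0,0.002,0,0,0,1],[0,0,0.004,0,0,0,1],[0,0,0.0055,0,0,0,1],[0,0,0.006,0,0,0,1],[0,0,0.006,0,0,0,1]]]'

```text
time: 37.48
tool_pos: [0.5374, -0.071, -0.004]
tcp_rot: [-0.02, -3.141, -0.0]
wrist_force: [-0.2, 0.6, -0.8]
width: 0.253
```

Run:
```python
from h import *
done([0,0,.104],0)
for i in range(3): read_camera('scene')
chk(); im=read_camera('scene'); save(im,'sc31.png',(240,130,340,215),7)
```

```text
cmd [ 5.375000e-01 -7.160000e-02 -3.700000e-03  1.797961e+02] meas [ 0.5374 -0.071  -0.004 ] psi 179.26 t 37.48 w 0.253 F [-0.2  0.6 -0.8]
cmd [ 5.375000e-01 -7.160000e-02 -3.700000e-03  1.797961e+02] meas [ 0.5375 -0.071  -0.004 ] psi 179.26 t 37.63 w 0.253 F [ 0.1 -0.   0.3]
```

View pics/sc31.png

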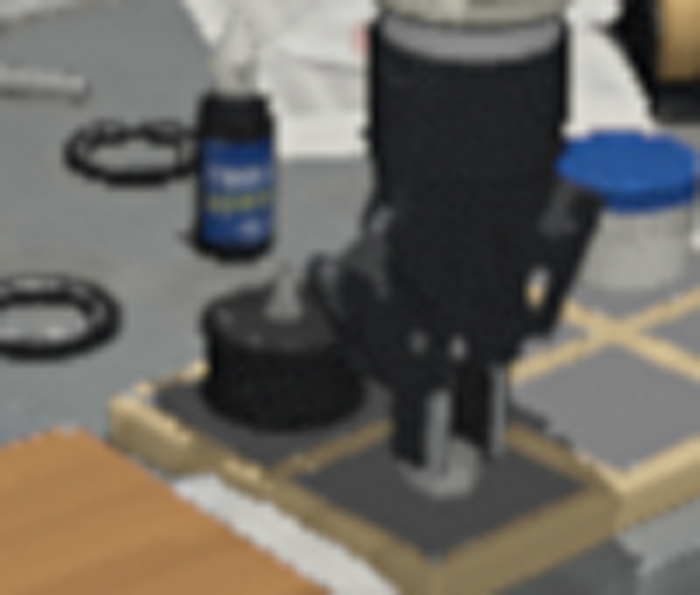

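Near contact. I'll lower 1 mm more, then open and lift.

Call:
apply_moves --plan '[[[0,0,0.0005,0,0,0,1],[0,0,0.001,0,0,0,1],[0,0,0.001,0,0,0,1],[0,0,0.001,0,0,0,0.4],[0,0,0.001,0,0,0,0.3],[0,0,0.001,0,0,0,0.1],[0,0,0.001,0,0,0,-0.2],[0,0,0.001,0,0,0,-0.4]]]'

```text
time: 38.35
tool_pos: [0.5373, -0.071, -0.0053]
tcp_rot: [-0.02, -3.141, -0.0]
wrist_force: [0.2, -0.5, 0.5]
width: 0.695
```

Call:
apply_moves --plan '[[[0,0,0,0,0,0,-0.4],[0,0,0,0,0,0,-0.4],[0,0,-0.01,0,0,0,-0.4],[0,0,-0.03,0,0,0,-0.4],[0,0,-0.06,0,0,0,-0.4],[0,0,-0.095,0,0,0,-0.4],[0,0,-0.13,0,0,0,-1],[0,0,-0.16,0,0,0,-1]]]'

```text
time: 39.02
tool_pos: [0.538, -0.0711, 0.1583]
tcp_rot: [0.02, 3.139, -0.001]
wrist_force: [0.4, -0.3, -0.3]
width: 0.953
```

Run:
```python
from h import *
done([0,0,.001],0);done([0,0,-.16],0)
go((.45,-.14,.26,180))
```

```text
cmd [ 5.375000e-01 -7.160000e-02 -4.700000e-03  1.797961e+02] meas [ 0.538  -0.0711  0.1583] psi 179.26 t 39.02 w 0.953 F [ 0.4 -0.3 -0.3]
cmd [ 5.375000e-01 -7.160000e-02  1.553000e-01  1.797961e+02] meas [ 0.538  -0.0711  0.1583] psi 179.26 t 39.02 w 0.953 F [ 0.4 -0.3 -0.3]
shift [ 0.0873 -0.0687 -0.1047] tz -0.0011 dist rows 3.7
```

Call:
apply_moves --plan '[[[0,0,-0.02,0,0,0,-1],[-0.02,-0.02,-0.045,0,0,0,-1],[-0.045,-0.045,-0.065,0,0,0,-1],[-0.07,-0.07,-0.085,0,0,0,-1],[-0.09,-0.09,-0.1,0,0,0,-1],[-0.1,-0.1,-0.112,0,0,0,-1],[-0.1,-0.1,-0.115,0,0,0,-1],[-0.1,-0.1,-0.115,0,0,0,-1]]]'

```text
time: 39.68
tool_pos: [0.6369, -0.1729, 0.2717]
tcp_rot: [0.022, 3.14, -0.0]
wrist_force: [0.3, 1.2, -0.3]
width: 1.002
```

Run:
```python
from h import *
import pickle
done([-.1,-.1,-.115],0)
for i in range(9): read_camera('wrist')
chk();st=readout.read_state();im=read_camera('wrist');np.save('pics/w32.npy',im);pickle.dump(st,open('pics/w32.pkl','wb'))
save(im,'w32.png',s=1.5); im=read_camera('scene'); save(im,'sc32.png',(100,120,400,270),2.6);im=read_camera('side'); save(im,'sd32.png',(195,110,315,280),3.5)
```

```text
cmd [ 6.372000e-01 -1.720000e-01  2.703000e-01  1.797961e+02] meas [ 0.6369 -0.1729  0.2717] psi 179.2 t 39.68 w 1.002 F [ 0.3  1.2 -0.3]
cmd [ 6.372000e-01 -1.720000e-01  2.703000e-01  1.797961e+02] meas [ 0.6357 -0.1717  0.2696] psi 179.29 t 40.13 w 0.999 F [-0.1  0.5 -0.1]
```

View pics/w32.png

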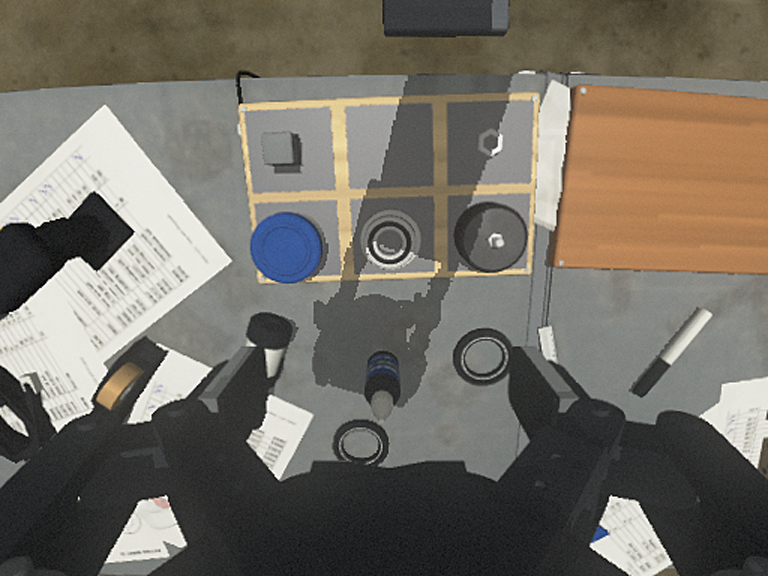

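View pics/sc32.png

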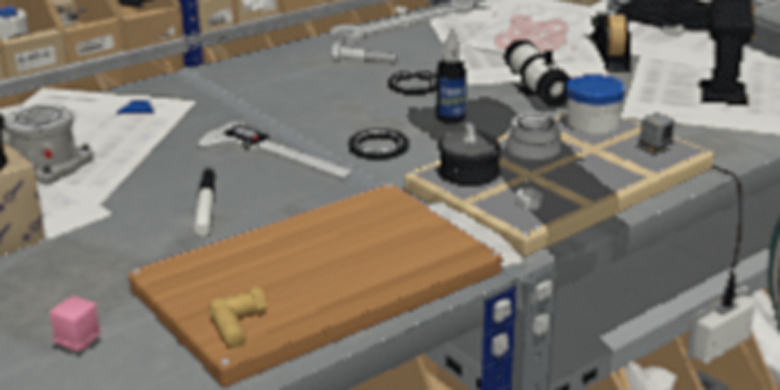

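View pics/sd32.png

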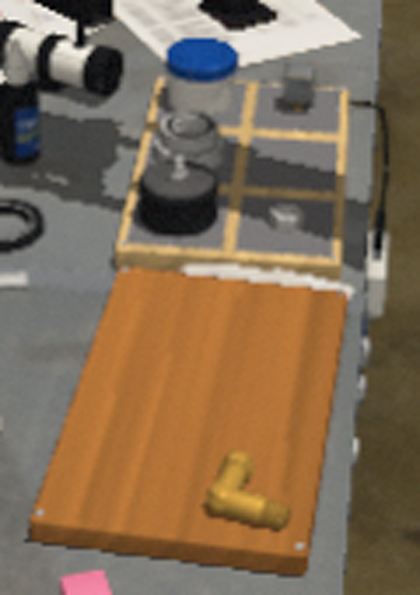

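Run:
```python
from h import *
im=np.load('pics/w32.npy'); save(im,'w32c.png',(155,58,365,195),3.8)
```

```text
(no output)
```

View pics/w32c.png

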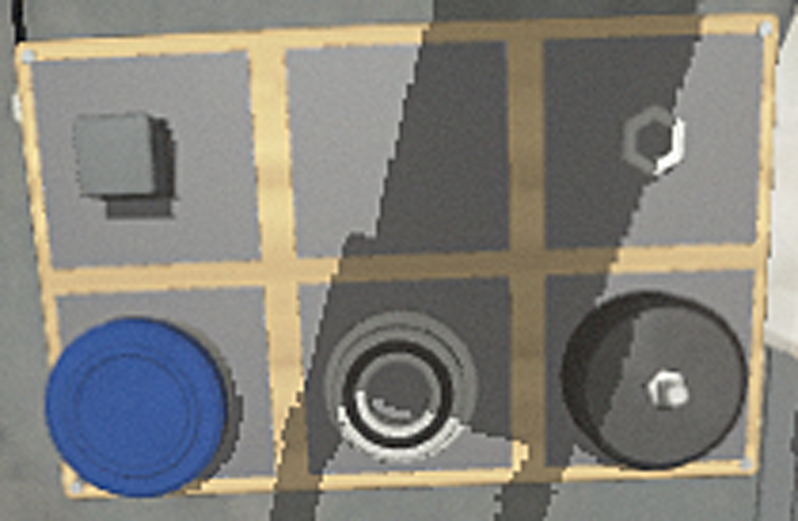

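Run:
```python
from h import *
import pickle
st=pickle.load(open('pics/w32.pkl','rb'))
f=lambda u,v,z:pix2w('wrist',[[u/3.8+155,v/3.8+58]],z,st)[0]
for n,l in dict(FR=[(35,60),(250,52),(262,257),(58,268)],FL=[(545,42),(762,32),(755,243),(546,250)],BM=[(301,283),(512,277),(515,465),(311,471)]).items(): print(n,np.mean([f(*p,.022) for p in l],0).round(4))
print('relay',f(117,155,.061).round(4),'nut',f(655,141,.035).round(4),'small',f(399,394,.053).round(4),'big',f(402,387,.038).round(4),'mount',f(667,389,.08).round(4),'tub',f(136,406,.075).round(4))
```

```text
FR [ 0.5453 -0.2681  0.022 ]
FL [ 0.541  -0.0692  0.022 ]
BM [ 0.6326 -0.166   0.022 ]
relay [ 0.5452 -0.2714  0.061 ] nut [ 0.541  -0.0714  0.035 ] small [ 0.635  -0.1707  0.053 ] big [ 0.6347 -0.1694  0.038 ] mount [ 0.6298 -0.0738  0.08  ] tub [ 0.6345 -0.2675  0.075 ]
```

Run:
```python
from h import *
chk(); print(bot.finish_job())
```

```text
cmd [ 6.372000e-01 -1.720000e-01  2.703000e-01  1.797961e+02] meas [ 0.6361 -0.1721  0.2699] psi 179.27 t 40.28 w 1.003 F [-0.1 -0.3  0.2]
the job is handed in; nothing more can be done
None
```

The repair kit is laid out as asked and handed in at about 40 s of the 90 s allowed. The order was big bearing, small bearing on top of it, relay, then nut.

- **First grasp missed:** The fingertips sit about 30 mm behind the reported TCP. The first try at the big bearing closed above it without touching anything. I measured the offset in the pictures and corrected for it; every later grasp held.
- **Last check, from the wrist camera above:**

| Part | Offset from its square's centre, as measured |
|---|---|
| Big bearing | 4 mm |
| Relay | 3 mm |
| Nut | 2 mm |

- **Stack:** The small bearing measures within about 1.5 mm of the big one's axis.
- **Disagreement between views:** In that last view everything above the board, including the untouched mount and tub, read about 3 mm further to the right than before. I take this as error in the view. An earlier close view put the big bearing about 3 mm off.
- **Left in place:** The tub and mount moved no more than that same 3 mm between views. The elbow I checked only by eye. The robot was clear of everything when I handed in.

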